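Hang the cooled half-rims on the drying rail

TASK

Bent ukulele half-rims are cooling on two heated forms; only the form whose countdown dial has run out is ready: first switch its heater off at its box, then set its hold-down caul aside and hang every half-rim from it over the drying rail, legs down astride the dowel. When that form is bare, lay its caul back along the crest. The other form is still cooking: do not touch its half-rims, caul, dial or switch, and leave the glue bottle and sanding block where they are.

Things in the scene. Friction and masses are not known exactly. Their poses are not given: they have to be found in the camera images.
- form_1: bending form fixed on the robot's left (+y) half of the bench: a plywood and slat hump along its own y axis, 260 mm long, 124 mm wide, with a half-round top of 62 mm radius, crest 150 mm above the bench; base board 160 x 290 x 18 mm. Origin: centre of its underside
- crest_1 (a point): middle of the crest of form_1, 150 mm above the bench; axes as form_1; half-rim places 80 mm apart along it, kept apart by low dark guide blocks (16 to 20 mm wide, 12 mm proud) down both shoulders, clear of the crest
- rim_1a: half-rim, right-hand (-y) place on form_1 (absent in some starts): rigid wooden U, legs down, 40 mm wide (y), 12 mm thick, 154 mm across outside (x), 130 inside, 122 tall (half circle of 65 mm inner radius, 45 mm straight legs), 90 g. Origin: midway between its feet; crown's underside 110 mm, top 122 mm above; z up when astride or hung
- rim_1b: half-rim, middle place on form_1 (absent in some starts): rigid wooden U, legs down, 40 mm wide (y), 12 mm thick, 154 mm across outside (x), 130 inside, 122 tall (half circle of 65 mm inner radius, 45 mm straight legs), 90 g. Origin: midway between its feet; crown's underside 110 mm, top 122 mm above; z up when astride or hung
- rim_1c: half-rim, left-hand (+y) place on form_1 (absent in some starts): rigid wooden U, legs down, 40 mm wide (y), 12 mm thick, 154 mm across outside (x), 130 inside, 122 tall (half circle of 65 mm inner radius, 45 mm straight legs), 90 g. Origin: midway between its feet; crown's underside 110 mm, top 122 mm above; z up when astride or hung
- caul_1: hold-down caul of form_1: pale batten 240 mm long (y), 0.3 kg, lying on the half-rims' crowns along the form. Grip ridge 26 mm wide (x), full length, 12 to 48 mm above the origin; base with wings sloping down, 106 mm wide. Origin: middle of its flat underside, 162 mm up on the half-rims, 150 on the bare crest, 13 on the bench (wings' edges are 13 mm lower)
- form_2: bending form fixed on the robot's right (-y) half of the bench: a plywood and slat hump along its own y axis, 260 mm long, 124 mm wide, with a half-round top of 62 mm radius, crest 150 mm above the bench; base board 160 x 290 x 18 mm. Origin: centre of its underside
- crest_2 (a point): middle of the crest of form_2, 150 mm above the bench; axes as form_2; half-rim places 80 mm apart along it, kept apart by low dark guide blocks (16 to 20 mm wide, 12 mm proud) down both shoulders, clear of the crest
- rim_2a: half-rim, right-hand (-y) place on form_2 (absent in some starts): rigid wooden U, legs down, 40 mm wide (y), 12 mm thick, 154 mm across outside (x), 130 inside, 122 tall (half circle of 65 mm inner radius, 45 mm straight legs), 90 g. Origin: midway between its feet; crown's underside 110 mm, top 122 mm above; z up when astride or hung
- rim_2b: half-rim, middle place on form_2 (absent in some starts): rigid wooden U, legs down, 40 mm wide (y), 12 mm thick, 154 mm across outside (x), 130 inside, 122 tall (half circle of 65 mm inner radius, 45 mm straight legs), 90 g. Origin: midway between its feet; crown's underside 110 mm, top 122 mm above; z up when astride or hung
- rim_2c: half-rim, left-hand (+y) place on form_2 (absent in some starts): rigid wooden U, legs down, 40 mm wide (y), 12 mm thick, 154 mm across outside (x), 130 inside, 122 tall (half circle of 65 mm inner radius, 45 mm straight legs), 90 g. Origin: midway between its feet; crown's underside 110 mm, top 122 mm above; z up when astride or hung
- caul_2: hold-down caul of form_2: pale batten 240 mm long (y), 0.3 kg, lying on the half-rims' crowns along the form. Grip ridge 26 mm wide (x), full length, 12 to 48 mm above the origin; base with wings sloping down, 106 mm wide. Origin: middle of its flat underside, 162 mm up on the half-rims, 150 on the bare crest, 13 on the bench (wings' edges are 13 mm lower)
- bar_mid (a point): middle, on the axis, of the drying rail's dowel, 170 mm above the bench: a round wooden bar 22 mm thick (top 181 mm above the bench) and 348 mm long in the clear, along this point's y axis, held between two fixed uprights (40 x 22 mm, 192 mm tall, feet 100 mm long in x) centred 185 mm either side; nothing but bench below the dowel
- control_a: grey heater control box, 95 x 125 x 62 mm, fixed just beyond the form it serves: the box on the left (y above 0) serves form_1, on the right form_2; a and b change places between starts. Countdown dial on its left (+y) half, toggle switch on its right half. Origin: centre of its underside
- dial_a (a joint): countdown dial on control_a, rad: 0 = run out (pointer's white line at the long mark, away from the robot, +x); above 1 = still running (clockwise from there, up to 4.7). Exactly one of the two dials has run out
- switch_a (a joint): steel toggle switch lever on control_a, rad: 0 = on (leans to the robot, -x), 1.0 = off (leans away, +x); it swings about the box's y axis, stays where left and needs only a light push near its tip
- switch_a_tip (a point): tip of the toggle lever of control_a; the lever is 60 mm long
- control_b: grey heater control box, 95 x 125 x 62 mm, fixed just beyond the form it serves: the box on the left (y above 0) serves form_1, on the right form_2; a and b change places between starts. Countdown dial on its left (+y) half, toggle switch on its right half. Origin: centre of its underside
- dial_b (a joint): countdown dial on control_b, rad: 0 = run out (pointer's white line at the long mark, away from the robot, +x); above 1 = still running (clockwise from there, up to 4.7). Exactly one of the two dials has run out
- switch_b (a joint): steel toggle switch lever on control_b, rad: 0 = on (leans to the robot, -x), 1.0 = off (leans away, +x); it swings about the box's y axis, stays where left and needs only a light push near its tip
- switch_b_tip (a point): tip of the toggle lever of control_b; the lever is 60 mm long
- glue: glue bottle, 60 mm across, 170 mm tall, beyond the rail; origin under it; bystander
- sanding_block: cork sanding block, 110 x 60 x 40 mm, beyond the rail; bystander
Things that resemble listed ones, but are neither listed nor needed, are in the scene too. Leave any pink or turquoise look-alike of the rim_2a alone.

How it is judged:
By the outcome, as a careful person would: the job done as asked, in the order asked, and still so for the second after the job is handed in, with the robot touching nothing.
Of rim_1a, rim_1b, rim_1c only 2 to 3 are there at a start; the rules pass over those that are not, and their reading is None.
Of rim_2a, rim_2b, rim_2c only 2 to 3 are there at a start; the rules pass over those that are not, and their reading is None.
At some moment in a run one of rim_1a, rim_1b, rim_1c, rim_2a, rim_2b, rim_2c, caul_1, caul_2 may be knocked a few centimetres aside while the robot is not near it.
It also fails if it takes over 208 s, if anything falls off the work surface, if the arm or the gripper's body presses on something with over 40 N, if the wrist force passes 120 N, or if a joint passes its speed limit or range.

ROBOT

A 7-joint arm with a two-finger parallel gripper is mounted at the origin on the work surface. World frame = base frame: x ahead of the robot, y to its left, z up, the work surface at z = 0. Lengths are in m, angles in degrees, forces in N, time in s.
With the tool pointing down it reaches from about 0.425 to 0.875 m from the base axis. Payload 4.7 kg.
Tool frame: the origin (TCP) lies at the very end of the fingers, on their centre line; the grasp point (between the pads) lies behind it (env.pinch_z is the z of the grasp point in the tool frame, in m); z points along the fingers, y is the direction in which the jaws open and shut (so a half turn about z gives the same grasp; the last joint's range is limited). The gripper opens to 87 mm and grips with 3 to 60 N. Pads are 19 mm wide; open, the fingers measure 117 mm over their backs; the gripper's body (75 mm by 190 mm) begins 51 mm behind the grasp point.
Start: joints at [-69.036, 18.392, -4.016, 83.108, 1.295, 78.541, -3.26], TCP at [0.224, 0.61, 0.193] pointing down, gripper open.
Joint ranges: [-163.93, 163.93], [-17.29, 119.83], [-79.2, 71.16], [3.27, 140.29], [-89.18, 269.18], [5.43, 117.66], [-154.24, 154.24]. Speed limits (degrees/s): [147.25, 147.25, 180, 180, 180, 180, 180].

INTERFACE

Orientations are given as [roll, pitch, yaw] about the fixed x, y, z axes, in that order (R = Rz(yaw) Ry(pitch) Rx(roll)).
In Python, from cell import readout, read_camera, env gives the robot as it stands. The module is installed in compiled form; this text tells all that it offers.
- The arm moves only by the tool servo_tool, never from a script. Its argument "plan" is a list that holds one entry, the list of rows, each a list of 5 numbers: the finger opening in m, from 0 to 0.087, then the shift along the tool's x, y, z in m, then the turn about the tool's z in rad. In form: [[[jaw, x, y, z, yaw], ...]]. A call has 1 to 12 rows; each row is the pose to reach, as a shift and turn from the pose measured when the call began, along the tool's axes at that moment; what a row does not reach only later rows make up. A row lasts 1/12 s, in which the tool goes at most 41.7 mm and 7.16 degrees, less where a joint would pass 70% of its speed; a pose out of reach is approached as far as the arm can. A call with a gripper value outside its range is refused whole. The fingers move at their own pace and stop on an object; "force" is the grip in N (left out, the last holds). Time passes only in rows, so rows that repeat a pose let the fingers close. It gives the time, the measured TCP pose, the force and the opening at its end, in the units of the state.
- readout.get_obs(): the state, without advancing time (a new reading comes with each control period).
- read_camera(name): name is "scene" or "top" or "wrist"; returns a dict with "image" (420x560x3 uint8, red, green, blue), "range_z" (420x560 float32, m along the optical axis (not along the pixel's ray), 0 where there is no reading), "mtx" (3x3 intrinsics, pixels), "D" ([k1, k2, p1, p2, k3] as OpenCV has them; the pictures are not rectified), "camera_from_world" (4x4, takes a point from world to camera coordinates). Camera axes: x right, y up, looking along -z (the intrinsics and any distortion apply to the point x, -y, -z); pixel columns grow to the right and rows downward; lengths in m; the calibration is good to about 2 mm. A picture is of the moment at which its call begins.
- env.sign_off(): hands the job in, once; it reports no verdict.
The state is a dict: "time_s": time; "qpos": joint angles; "joint_velocities": joint speeds; "effort": joint torques, N m; "tool_pos": TCP position; "tool_rot": TCP orientation; "force": force on the tool from outside, world axes, zero at the start; "wrist_torque": the same for the moment, N m; "grip_width": finger opening in m.
Only numpy, scipy, OpenCV 4.12 (cv2) and the standard library are available. Lean on these libraries where they do the work, as an engineer would, in place of code of your own. Each camera call takes 0.05 s, during which the arm holds its last target. There are 200 camera calls.

## Working session

There is one attempt and no reset: what is moved stays moved. The work goes in short steps, Python scripts to look and compute and a tool call to move; the robot and the scene stay as the last step left them, time stands still between calls to the robot, and variables do not carry over. Pictures are saved under pics/ and viewed, about 12 in all and at most 16, crops included, and the job is handed in when it is done.

Besides the shell and the picture viewer there is one more tool, called after "Emit:" by a JSON object that holds its "name" and its "arguments", one argument or row to a line. servo_tool: Moves the arm, as the interface text tells. Its arguments: {"type":"object","properties":{"plan":{"type":"array"},"force":{"type":"number"}},"required":["plan"]}

```bash
mkdir -p pics
cat > h.py <<'E'
import numpy as np, cv2
from cell import readout, read_camera, env
def cam(n):
    c=read_camera(n); return c
def save(c,f,crop=None,s=1):
    im=c["image"]
    if crop: x0,y0,x1,y1=crop; im=im[y0:y1,x0:x1]
    im=cv2.resize(im,None,fx=s,fy=s,interpolation=cv2.INTER_CUBIC) if s!=1 else im
    cv2.imwrite("pics/"+f,im[:,:,::-1])
def rays(c,uv):
    uv=np.array(uv,float).reshape(-1,1,2)
    p=cv2.undistortPoints(uv,np.array(c["mtx"]),np.array(c["D"])).reshape(-1,2)
    d=np.c_[p[:,0],-p[:,1],-np.ones(len(p))]
    T=np.linalg.inv(c["camera_from_world"]); return T[:3,3],d@T[:3,:3].T
def plane(c,uv,z):
    o,d=rays(c,uv); return o+d*((z-o[2])/d[:,2])[:,None]
def deep(c,uv):
    o,d=rays(c,uv); uv=np.array(uv,int).reshape(-1,2)
    return o+d*c["range_z"][uv[:,1],uv[:,0]][:,None]
def cloud(c):
    v,u=np.mgrid[0:420,0:560]; uv=np.c_[u.ravel(),v.ravel()]
    P=deep(c,uv); P[c["range_z"].ravel()==0]=np.nan; return P.reshape(420,560,3)
def st():
    o=readout.get_obs(); print({k:np.round(o[k],4).tolist() for k in("time_s","tool_pos","tool_rot","force","grip_width")})
E
python3 - <<'E'
from h import *
for n in("scene","top"):
    c=cam(n); save(c,n+"0.png"); np.savez(n+"0.npz",**c); print(n,np.linalg.inv(c["camera_from_world"])[:3,3])
st(); print(env.pinch_z)
E
```

```text
scene [1.01964748e+00 1.67118976e-04 1.07741930e+00]
top [ 0.34027971 -0.06902794  1.34649159]
{'time_s': 0.1, 'tool_pos': [0.2238, 0.6097, 0.1921], 'tool_rot': [-179.9012, 0.0076, 159.8466], 'force': [0.2189, -0.7417, -0.7306], 'grip_width': 0.0867}
-0.0187
```

```bash
ls pics
```

```text
scene0.png
top0.png
```

View pics/scene0.png

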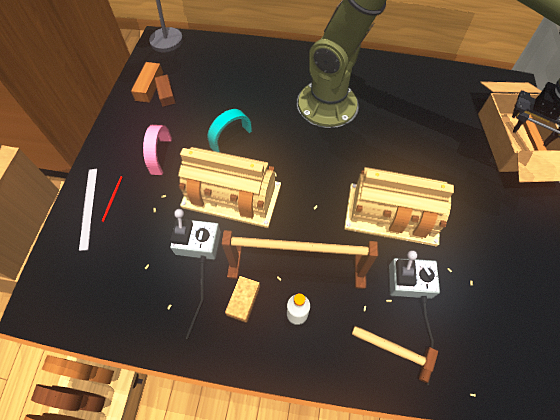

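View pics/top0.png

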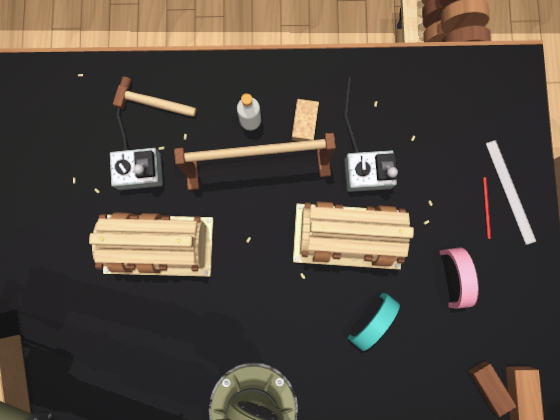

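Scene view: form_1 (+y) is at right (400,205) with its box at (413,275). Form_2 is at left (230,185) with its box at (195,238). The pink (155,150) and turquoise (230,128) look-alikes lie loose near form_2. The top view is consistent, with boxes at (136,168) and (372,170). Next I'll crop the dials and measure.

Run:
```python
from h import *
c=dict(np.load("top0.npz")); s=dict(np.load("scene0.npz"))
im=c["image"]
a=[cv2.resize(x,(400,300),interpolation=cv2.INTER_CUBIC) for x in (im[143:194,100:168],im[145:196,338:406],s["image"][245:302,380:456],s["image"][207:264,160:236])]
cv2.imwrite("pics/dials.png",np.vstack([np.hstack(a[:2]),np.hstack(a[2:])])[:,:,::-1])
P=cloud(c);np.save("Ptop.npy",P)
def q(n,u,v): 
    p=P[v-1:v+2,u-1:u+2].reshape(-1,3); print(n,np.round(np.nanmedian(p,0),4))
for n,u,v in [("barL",190,156),("barM",255,151),("barR",318,145),("caul1 L",95,240),("caul1 R",195,240),("caul1M",145,240),("caul2",360,233),("tip1",141,171),("tip2",392,172),("bench",250,210)]: q(n,u,v)
```

```text
barL [0.639  0.1407 0.1778]
barM [ 0.6489 -0.0192  0.18  ]
barR [ 0.6623 -0.1744  0.1783]
caul1 L [0.4328 0.3544 0.2095]
caul1 R [0.4332 0.1295 0.1629]
caul1M [0.4312 0.2383 0.2087]
caul2 [ 0.4409 -0.2639  0.2091]
tip1 [0.6117 0.2716 0.14  ]
tip2 [ 0.598  -0.3604  0.1482]
bench [ 0.5274  0.0037 -0.0017]
```

View pics/dials.png

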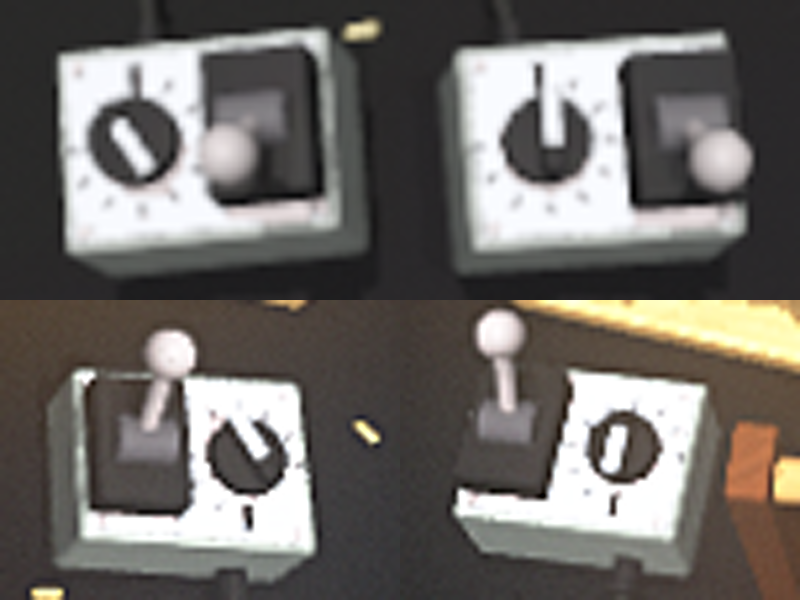

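Form_2's box (-y, top crop right) has its white pointer exactly on the long mark. Form_1's pointer is off it, so form_2 is ready. Candidates for "rims on form_2" are the brown arches on the hump at scene (~205,200) and (~240,200). The loose pink (155,150) and turquoise (230,128) ones are not. Close crop plus fits:

Run:
```python
from h import *
s=dict(np.load("scene0.npz")); save(s,"form2.png",(165,140,290,230),5)
P=np.load("Ptop.npy"); R=P.reshape(-1,3)
Q=cloud(s).reshape(-1,3)
def box(A,x,y,z): return A[(A[:,0]>x[0])&(A[:,0]<x[1])&(A[:,1]>y[0])&(A[:,1]<y[1])&(A[:,2]>z[0])&(A[:,2]<z[1])]
def rect(n,A):
    r=cv2.minAreaRect(A[:,:2].astype(np.float32)); print(n,len(A),np.round(r[0],4),np.round(r[1],4),round(r[2],2),"zmed",np.round(np.median(A[:,2]),4))
for nm,A in(("top",R),("scene",Q)):
    rect(nm+" caul2",box(A,(.38,.52),(-.5,-.1),(.2,.23)))
    rect(nm+" caul1",box(A,(.38,.52),(.05,.5),(.2,.23)))
    b=box(A,(.6,.7),(-.17,.13),(.175,.2)); rect(nm+" bar",b); print(np.polyfit(b[:,1],b[:,0],1))
    for y in((-.5,-.28),):
        t=box(A,(.53,.68),y,(.12,.17)); print("tip",len(t),t.mean(0),t.min(0),t.max(0))
    rect(nm+" base2",box(A,(.3,.6),(-.5,-.05),(.01,.023)))
    rect(nm+" uprR",box(A,(.58,.75),(-.23,-.15),(.184,.2)))
    rect(nm+" uprL",box(A,(.58,.75),(.13,.21),(.184,.2)))
    g=box(A,(.66,.9),(-.15,.1),(.08,.2)); print("glue",g.min(0),g.max(0))
    f=box(A,(.68,.9),(-.25,.0),(.03,.05)); print("sand",f.min(0),f.max(0))
```

```text
top caul2 1154 [ 0.4493 -0.2692] [0.239  0.0265] 85.34 zmed 0.2091
top caul1 1148 [0.4319 0.2497] [0.2425 0.0265] 87.67 zmed 0.209
top bar 936 [ 0.6524 -0.0204] [0.0241 0.3003] 4.99 zmed 0.1792
[-0.08593899  0.65114625]
tip 86 [ 0.60023695 -0.36176276  0.14484601] [ 0.58973418 -0.37496307  0.13073844] [ 0.61270317 -0.35021819  0.15311867]
top base2 892 [ 0.4835 -0.2665] [0.2888 0.2282] 85.39 zmed 0.0175
top uprR 152 [ 0.6702 -0.1905] [0.0514 0.0393] 84.8 zmed 0.1905
top uprL 152 [0.64   0.1541] [0.0402 0.0434] 8.0 zmed 0.1909
glue [ 0.66005085 -0.14991129  0.08149026] [0.81420007 0.02893616 0.18553474]
sand [ 0.68090212 -0.19212556  0.03028177] [ 8.34264840e-01 -3.94478832e-04  4.93894119e-02]
scene caul2 764 [ 0.4542 -0.2681] [0.2391 0.03  ] 84.77 zmed 0.209
scene caul1 837 [0.4374 0.2505] [0.2382 0.0306] 87.69 zmed 0.2088
scene bar 874 [ 0.6567 -0.0203] [0.0225 0.3014] 4.73 zmed 0.1801
[-0.08552347  0.6557119 ]
tip 84 [ 0.60683056 -0.35969153  0.14261226] [ 0.59055408 -0.3744093   0.12131394] [ 0.61936041 -0.3494576   0.15345073]
scene base2 925 [ 0.503 -0.253] [0.1819 0.3156] 10.92 zmed 0.0185
scene uprR 143 [ 0.6715 -0.1874] [0.0407 0.0526] 3.6 zmed 0.1924
scene uprL 152 [0.6414 0.1541] [0.041  0.0448] 3.2 zmed 0.192
glue [ 0.66001594 -0.1497507   0.0807936 ] [0.82133513 0.05353731 0.18595897]
sand [ 0.68204548 -0.21053925  0.03003621] [ 8.37312185e-01 -2.93170080e-04  4.92596577e-02]
```

View pics/form2.png

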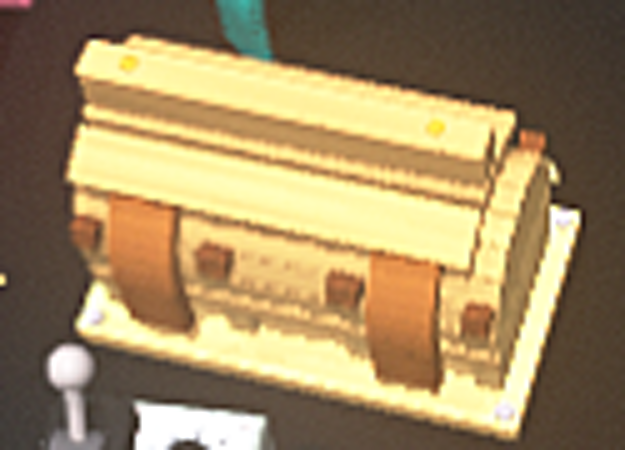

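The crop shows two half-rims on form_2, at the -y place (crop 145,260) and the +y place (crop 405,320). The middle is empty (bare slats). Next I'll plan the moves to the switch.

```bash
cat >> h.py <<'E'
def go(*T):
    o=readout.get_obs(); p=np.array(o["tool_pos"]); psi=o["tool_rot"][2]; c,s=np.cos(np.radians(psi)),np.sin(np.radians(psi))
    for t in T:
        d=np.array(t[:3])-p; y=((psi-t[3]+180)%360-180)
        n=max(np.linalg.norm(d)/.0417,abs(y)/7.16)
        print(t,"->",np.round([c*d[0]+s*d[1], s*d[0]-c*d[1], -d[2], np.radians(y)],3).tolist(),"rows~%.1f from start"%n)
E
python3 - <<'E'
from h import *
go((.3,.55,.36,120),(.55,.15,.36,85),(.555,-.3,.34,-5))
E
```

```text
(0.3, 0.55, 0.36, 120) -> [-0.092, -0.03, -0.168, 0.695] rows~5.6 from start
(0.55, 0.15, 0.36, 85) -> [-0.465, -0.319, -0.168, 1.306] rows~14.1 from start
(0.555, -0.3, 0.34, -5) -> [-0.624, -0.74, -0.148, 2.877] rows~23.5 from start
```

Emit:
{"name": "servo_tool", "arguments": {
  "plan": [
    [[0, -0.03, -0.01, -0.1, 0.2], [0, -0.06, -0.02, -0.14, 0.4], [0, -0.092, -0.03, -0.168, 0.5], [0, -0.092, -0.03, -0.168, 0.6], [0, -0.13, -0.06, -0.168, 0.7], [0, -0.17, -0.09, -0.168, 0.8], [0, -0.21, -0.12, -0.168, 0.9], [0, -0.25, -0.15, -0.168, 1.0], [0, -0.28, -0.18, -0.168, 1.1], [0, -0.32, -0.21, -0.168, 1.2], [0, -0.36, -0.23, -0.168, 1.3], [0, -0.39, -0.26, -0.168, 1.4]]
  ]
}}

```text
time_s: 1.1
tool_pos: [0.4688, 0.2821, 0.3601]
tool_rot: [-180.0, 0.1, 79.4]
force: [0.4, 0.7, -0.8]
grip_width: 0.0151
```

Run:
```python
from h import *
st();go((.55,.1,.36,60),(.555,-.2,.34,20),(.555,-.36,.2,-5))
```

```text
{'time_s': 1.1, 'tool_pos': [0.4688, 0.2821, 0.3601], 'tool_rot': [-179.9784, 0.0939, 79.3614], 'force': [0.4087, 0.7257, -0.8436], 'grip_width': 0.0151}
(0.55, 0.1, 0.36, 60) -> [-0.164, 0.113, 0.0, 0.338] rows~4.8 from start
(0.555, -0.2, 0.34, 20) -> [-0.458, 0.174, 0.02, 1.036] rows~11.8 from start
(0.555, -0.36, 0.2, -5) -> [-0.615, 0.203, 0.16, 1.472] rows~16.0 from start
```

Emit:
{"name": "servo_tool", "arguments": {
  "plan": [
    [[0, -0.04, 0.03, 0, 0.1], [0, -0.08, 0.06, 0, 0.2], [0, -0.12, 0.085, 0, 0.3], [0, -0.16, 0.11, 0, 0.4], [0, -0.2, 0.125, 0, 0.5], [0, -0.24, 0.135, 0, 0.6], [0, -0.28, 0.145, 0, 0.7], [0, -0.32, 0.153, 0, 0.8], [0, -0.36, 0.16, 0, 0.9], [0, -0.4, 0.166, 0, 1.0], [0, -0.44, 0.172, 0, 1.1], [0, -0.48, 0.178, 0, 1.2]]
  ]
}}

```text
time_s: 2.1
tool_pos: [0.5554, -0.201, 0.3606]
tool_rot: [179.9, 0.1, 10.3]
force: [0.8, -0.5, 0.2]
grip_width: 0.0004
```

Run:
```python
from h import *
st();go((.555,-.361,.25,-5),(.555,-.361,.126,-5),(.641,-.367,.126,-5))
```

```text
{'time_s': 2.1, 'tool_pos': [0.5554, -0.201, 0.3606], 'tool_rot': [179.9463, 0.0509, 10.35], 'force': [0.7567, -0.5157, 0.1579], 'grip_width': 0.0004}
(0.555, -0.361, 0.25, -5) -> [-0.029, 0.157, 0.111, 0.268] rows~4.7 from start
(0.555, -0.361, 0.126, -5) -> [-0.029, 0.157, 0.235, 0.268] rows~6.8 from start
(0.641, -0.367, 0.126, -5) -> [0.054, 0.179, 0.235, 0.268] rows~7.2 from start
```

Emit:
{"name": "servo_tool", "arguments": {
  "plan": [
    [[0, -0.029, 0.157, 0.05, 0.268], [0, -0.029, 0.157, 0.05, 0.268], [0, -0.029, 0.157, 0.05, 0.268], [0, -0.029, 0.157, 0.05, 0.268], [0, -0.029, 0.157, 0.08, 0.268], [0, -0.029, 0.157, 0.11, 0.268], [0, -0.029, 0.157, 0.14, 0.268], [0, -0.029, 0.157, 0.17, 0.268], [0, -0.029, 0.157, 0.2, 0.268], [0, -0.029, 0.157, 0.22, 0.268], [0, -0.029, 0.157, 0.235, 0.268], [0, -0.029, 0.157, 0.235, 0.268]]
  ]
}}

```text
time_s: 3.1
tool_pos: [0.5527, -0.3588, 0.1213]
tool_rot: [-179.9, 0.4, -5.0]
force: [-0.5, 0.8, -1.0]
grip_width: 0.0008
```

Emit:
{"name": "servo_tool", "arguments": {
  "plan": [
    [[0, 0.01, 0, 0, 0], [0, 0.02, 0, 0, 0], [0, 0.03, 0, 0, 0], [0, 0.04, 0, 0, 0], [0, 0.05, 0, 0, 0], [0, 0.057, 0, 0, 0], [0, 0.064, 0, 0, 0], [0, 0.07, 0, 0, 0], [0, 0.075, 0, 0, 0], [0, 0.08, 0, 0, 0], [0, 0.084, 0, 0, 0], [0, 0.086, 0, 0, 0]]
  ]
}}

```text
time_s: 4.1
tool_pos: [0.6389, -0.3663, 0.1206]
tool_rot: [-179.9, 0.4, -5.0]
force: [-0.0, 0.3, 0.1]
grip_width: 0.0004
```

Run:
```python
from h import *
st()
c=cam("scene"); s0=dict(np.load("scene0.npz"))
a=[cv2.resize(x["image"][185:265,130:250],(396,264),interpolation=cv2.INTER_CUBIC) for x in (s0,c)]
cv2.imwrite("pics/sw.png",np.hstack(a)[:,:,::-1])
```

```text
{'time_s': 4.1, 'tool_pos': [0.6389, -0.3663, 0.1206], 'tool_rot': [-179.8942, 0.4209, -4.9897], 'force': [-0.023, 0.3378, 0.1241], 'grip_width': 0.0004}
```

View pics/sw.png

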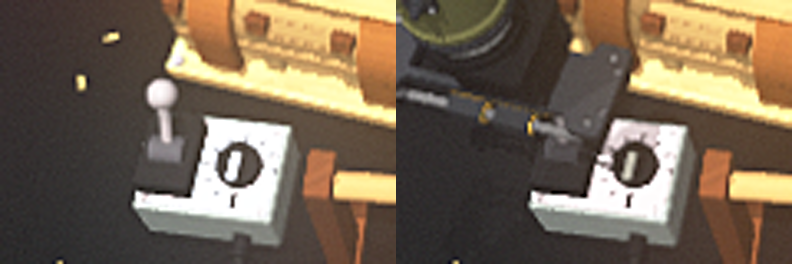

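The lever is hidden behind the gripper in this view. I'll push a bit further while watching force, then lift and check.

Emit:
{"name": "servo_tool", "arguments": {
  "plan": [
    [[0, 0.004, 0, 0, 0], [0, 0.008, 0, 0, 0], [0, 0.012, 0, 0, 0], [0, 0.012, 0, 0, 0]]
  ]
}}

```text
time_s: 4.48
tool_pos: [0.6519, -0.3669, 0.1203]
tool_rot: [-179.9, 0.4, -4.9]
force: [0.4, 0.8, 0.6]
grip_width: 0.0004
```

Emit:
{"name": "servo_tool", "arguments": {
  "plan": [
    [[0, -0.02, 0, 0, 0], [0, -0.04, 0, -0.02, 0], [0, -0.06, 0, -0.06, 0], [0, -0.09, 0, -0.1, 0], [0, -0.1, 0, -0.14, 0], [0, -0.11, 0, -0.18, 0], [0, -0.12, 0, -0.2, 0], [0, -0.12, 0, -0.21, 0], [0, -0.12, 0, -0.21, 0]]
  ]
}}

```text
time_s: 5.23
tool_pos: [0.5341, -0.3587, 0.3349]
tool_rot: [180.0, 0.0, -5.0]
force: [-0.0, -0.4, 0.4]
grip_width: 0.0006
```

Run:
```python
from h import *
st()
def box(A,x,y,z): return A[(A[:,0]>x[0])&(A[:,0]<x[1])&(A[:,1]>y[0])&(A[:,1]<y[1])&(A[:,2]>z[0])&(A[:,2]<z[1])]
for n in("scene","top"):
    c=cam(n); A=cloud(c).reshape(-1,3); t=box(A,(.57,.74),(-.42,-.31),(.1,.2)); print(n,len(t),t.mean(0) if len(t) else 0)
    t=box(A,(.57,.74),(-.42,-.31),(.085,.1)); print(len(t),t.mean(0) if len(t) else 0)
    if n=="scene": im=c["image"][185:265,130:250]
    else: im2=c["image"][140:200,340:430]
cv2.imwrite("pics/sw2.png",np.hstack([cv2.resize(x,(396,264)) for x in(im,im2)])[:,:,::-1])
```

```text
{'time_s': 5.2333, 'tool_pos': [0.5341, -0.3587, 0.3349], 'tool_rot': [179.9832, 0.0425, -4.9901], 'force': [-0.0412, -0.3891, 0.3997], 'grip_width': 0.0006}
scene 117 [ 0.61182457 -0.35959814  0.13248509]
340 [ 0.63538605 -0.35877382  0.08977334]
top 0 0
87 [ 0.63358401 -0.34224295  0.08774622]
```

View pics/sw2.png

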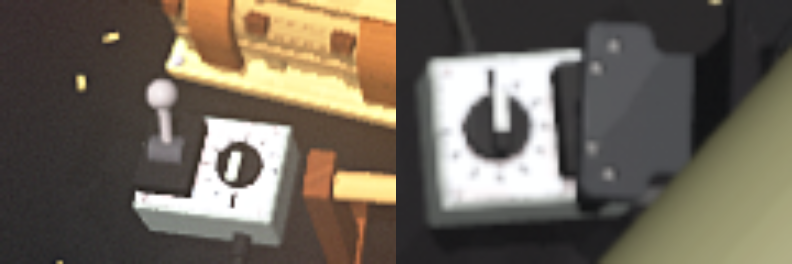

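Run:
```python
from h import *
s=dict(np.load("scene0.npz")); t=dict(np.load("top0.npz"))
def proj(c,p):
    q=c["camera_from_world"]@np.r_[p,1]; 
    return cv2.projectPoints(np.array([[q[0],-q[1],-q[2]]]),np.zeros(3),np.zeros(3),c["mtx"],c["D"])[0].ravel()
for p in([.639,-.366,.12],[.553,-.359,.121],[.639,-.366,.19],[.605,-.361,.143],[.632,-.361,.09]): print(p,proj(s,p),proj(t,p))
# ball by colour/rays: two-view triangulation
def tri(u,v):
    o1,d1=rays(s,[u]);o2,d2=rays(t,[v]);d1=d1[0];d2=d2[0]
    k=np.linalg.lstsq(np.c_[d1,-d2],o2-o1,rcond=None)[0]; print("ball",o1+d1*k[0],o2+d2*k[1])
tri((178.5,213.7),(392.5,171.5))
st()
c=cam("wrist"); save(c,"w1.png")
```

```text
[0.639, -0.366, 0.12] [175.38965683 227.15990915] [390.88542466 158.69992405]
[0.553, -0.359, 0.121] [186.32201702 200.5367864 ] [389.77721529 191.62191109]
[0.639, -0.366, 0.19] [168.7643623  216.04257266] [397.55818251 151.74463775]
[0.605, -0.361, 0.143] [178.61375558 212.93722371] [391.63108461 169.71637361]
[0.632, -0.361, 0.09] [180.37159181 229.59578376] [386.46215787 164.07790674]
ball [ 0.60253204 -0.36482317  0.13213304] [ 0.60269272 -0.36556768  0.13234961]
{'time_s': 5.3333, 'tool_pos': [0.5341, -0.3566, 0.3299], 'tool_rot': [-179.8418, 0.437, -4.8989], 'force': [0.5252, 0.1502, -0.4149], 'grip_width': 0.0005}
```

View pics/w1.png

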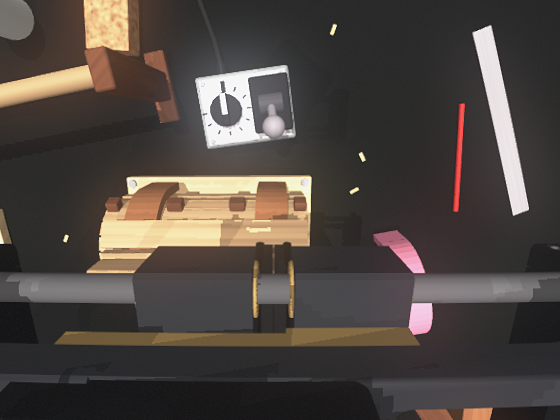

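The wrist view shows the lever (273,125) still leaning to the robot, so my push didn't take. I'll repeat it, check midway with the wrist camera, and lift straight up instead of retracting.

Run:
```python
from h import *
go((.562,-.363,.2,-5),(.562,-.363,.132,-5),(.63,-.369,.132,-5))
```

```text
(0.562, -0.363, 0.2, -5) -> [0.028, 0.004, 0.129, 0.002] rows~3.2 from start
(0.562, -0.363, 0.132, -5) -> [0.028, 0.004, 0.197, 0.002] rows~4.8 from start
(0.63, -0.369, 0.132, -5) -> [0.097, 0.005, 0.197, 0.002] rows~5.3 from start
```

Emit:
{"name": "servo_tool", "arguments": {
  "plan": [
    [[0, 0.028, 0.004, 0.04, 0], [0, 0.028, 0.004, 0.08, 0], [0, 0.028, 0.004, 0.12, 0], [0, 0.028, 0.004, 0.15, 0], [0, 0.028, 0.004, 0.18, 0], [0, 0.028, 0.004, 0.195, 0], [0, 0.028, 0.004, 0.195, 0], [0, 0.04, 0.004, 0.195, 0], [0, 0.055, 0.004, 0.195, 0], [0, 0.07, 0.004, 0.195, 0], [0, 0.085, 0.004, 0.195, 0], [0, 0.085, 0.004, 0.195, 0]]
  ]
}}

```text
time_s: 6.38
tool_pos: [0.6196, -0.3651, 0.132]
tool_rot: [-179.8, 0.5, -4.7]
force: [0.1, 1.7, -0.3]
grip_width: 0.0002
```

Run:
```python
from h import *
st()
c=cam("wrist");d=cam("scene")
cv2.imwrite("pics/w2.png",np.hstack([cv2.resize(c["image"],(480,360)),cv2.resize(d["image"][190:270,140:211],(320,360))])[:,:,::-1])
```

```text
{'time_s': 6.3833, 'tool_pos': [0.6196, -0.3651, 0.132], 'tool_rot': [-179.7976, 0.5314, -4.6795], 'force': [0.1339, 1.6806, -0.3476], 'grip_width': 0.0002}
```

View pics/w2.png

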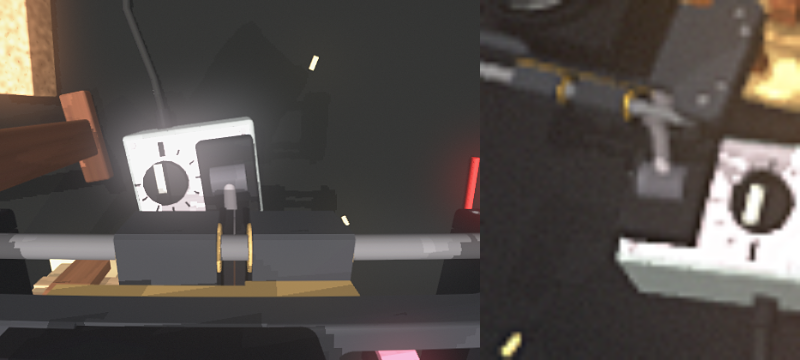

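Run:
```python
from h import *
def proj(c,p):
    q=c["camera_from_world"]@np.r_[p,1]
    return np.round(cv2.projectPoints(np.array([[q[0],-q[1],-q[2]]]),np.zeros(3),np.zeros(3),c["mtx"],c["D"])[0].ravel(),1)
o=readout.get_obs();p=np.array(o["tool_pos"]);w=cam("wrist");s=cam("scene")
print("cam",np.linalg.inv(w["camera_from_world"])[:3,3])
for dz in(0,.02,.05,.08): print(dz,proj(w,p+[0,0,dz]),proj(s,p+[0,0,dz]))
for nm,pp in(("ball on",[.604,-.363,.14]),("pivot",[.632,-.363,.09]),("ball off",[.66,-.367,.14])): print(nm,proj(w,pp),proj(s,pp))
for n,c in(("w",w),("s",s)):
    A=cloud(c).reshape(-1,3); m=(abs(A[:,0]-.63)<.05)&(abs(A[:,1]+.365)<.03)&(A[:,2]>.1)&(A[:,2]<.2); A=A[m]
    for z in np.arange(.1,.2,.01):
        B=A[(A[:,2]>=z)&(A[:,2]<z+.01)]
        if len(B): print(n,round(z,2),len(B),B.min(0).round(3)[:2],B.max(0).round(3)[:2])
im=np.hstack([cv2.resize(w["image"][200:420,170:370],(440,480),interpolation=2),cv2.resize(s["image"][195:245,150:200],(360,480),interpolation=2)])
cv2.imwrite("pics/w3.png",im[:,:,::-1])
```

```text
cam [ 0.68938406 -0.37200556  0.32282132]
0 [274.5 241.7] [176.5 218. ]
0.02 [274.6 254.5] [174.7 214.8]
0.05 [274.8 279.5] [171.9 209.8]
0.08 [275.  315.9] [169.  204.5]
ball on [270.8 265.5] [178.3 213. ]
pivot [268.1 201.4] [179.7 229.5]
ball off [269.3 174.2] [171. 231.]
w 0.1 158 [ 0.617 -0.366] [ 0.626 -0.356]
w 0.11 179 [ 0.612 -0.366] [ 0.621 -0.356]
w 0.12 70 [ 0.611 -0.366] [ 0.616 -0.357]
w 0.15 1 [ 0.626 -0.366] [ 0.626 -0.366]
w 0.16 214 [ 0.625 -0.376] [ 0.629 -0.358]
w 0.17 274 [ 0.625 -0.375] [ 0.629 -0.358]
w 0.18 323 [ 0.622 -0.374] [ 0.629 -0.359]
w 0.19 139 [ 0.625 -0.373] [ 0.629 -0.36 ]
s 0.1 15 [ 0.62  -0.373] [ 0.635 -0.355]
s 0.11 12 [ 0.615 -0.366] [ 0.624 -0.357]
s 0.12 10 [ 0.609 -0.364] [ 0.618 -0.356]
s 0.13 6 [ 0.608 -0.367] [ 0.614 -0.353]
s 0.14 17 [ 0.592 -0.366] [ 0.616 -0.351]
s 0.15 5 [ 0.598 -0.362] [ 0.603 -0.359]
s 0.16 4 [ 0.609 -0.376] [ 0.628 -0.358]
s 0.17 9 [ 0.609 -0.362] [ 0.63  -0.356]
s 0.18 2 [ 0.615 -0.36 ] [ 0.63  -0.359]
```

View pics/w3.png

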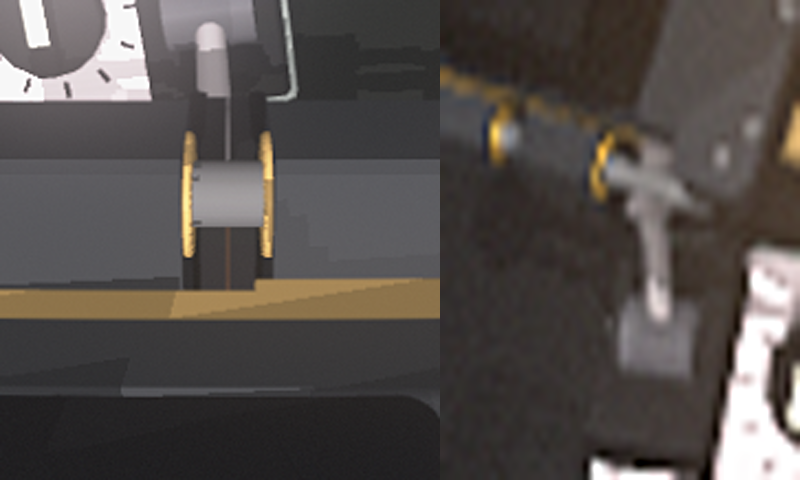

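The finger tip (wrist crop 230,95) is already in front of the lever, and the lever hasn't swung. I'll raise, come back behind it, go lower, and push in small steps, checking the lever numerically each time.

Emit:
{"name": "servo_tool", "arguments": {
  "plan": [
    [[0, 0, 0, -0.03, 0], [0, 0, 0, -0.06, 0], [0, -0.02, 0, -0.08, 0], [0, -0.05, 0, -0.08, 0], [0, -0.065, 0, -0.08, 0], [0, -0.065, 0, -0.08, 0], [0, -0.065, 0, -0.04, 0], [0, -0.065, 0, -0.01, 0], [0, -0.065, 0, 0.01, 0], [0, -0.065, 0, 0.015, 0], [0, -0.065, 0, 0.015, 0]]
  ]
}}

```text
time_s: 7.5
tool_pos: [0.5495, -0.3604, 0.117]
tool_rot: [-179.7, 0.8, -4.9]
force: [0.1, 0.3, -0.6]
grip_width: 0.0005
```

```bash
cat >> h.py <<'E'
def lever():
    st()
    for n in("scene","wrist"):
        c=cam(n); A=cloud(c); im=c["image"].astype(int)
        m=(im.min(2)>105)&(im.max(2)-im.min(2)<45)&(abs(A[:,:,0]-.63)<.06)&(abs(A[:,:,1]+.36)<.025)&(A[:,:,2]>.1)&(A[:,:,2]<.165)
        B=A[m]; 
        if len(B): print(n,len(B),"mean",B.mean(0).round(3),"min",B.min(0).round(3),"max",B.max(0).round(3))
        else: print(n,"none")
E
python3 -c "
from h import *
lever()"
```

```text
{'time_s': 7.5, 'tool_pos': [0.5495, -0.3604, 0.117], 'tool_rot': [-179.7309, 0.7812, -4.9428], 'force': [0.064, 0.2941, -0.5578], 'grip_width': 0.0005}
scene 98 mean [ 0.612 -0.36   0.135] min [ 0.593 -0.374  0.1  ] max [ 0.641 -0.349  0.153]
wrist 2187 mean [ 0.605 -0.361  0.141] min [ 0.589 -0.374  0.1  ] max [ 0.626 -0.349  0.151]
```

Emit:
{"name": "servo_tool", "arguments": {
  "plan": [
    [[0, 0.01, 0, 0, 0], [0, 0.02, 0, 0, 0], [0, 0.03, 0, 0, 0], [0, 0.03, 0, 0, 0]]
  ]
}}

```text
time_s: 7.93
tool_pos: [0.5841, -0.3648, 0.1218]
tool_rot: [-180.0, 0.3, -4.8]
force: [0.2, 1.1, -0.8]
grip_width: 0.0004
```

```bash
python3 -c "
from h import *
lever()"
```

```text
{'time_s': 7.9333, 'tool_pos': [0.5841, -0.3648, 0.1218], 'tool_rot': [-179.9575, 0.2852, -4.8244], 'force': [0.2192, 1.1363, -0.7925], 'grip_width': 0.0004}
scene 90 mean [ 0.612 -0.36   0.134] min [ 0.579 -0.375  0.1  ] max [ 0.633 -0.35   0.161]
wrist 2055 mean [ 0.607 -0.361  0.139] min [ 0.59  -0.374  0.1  ] max [ 0.626 -0.349  0.151]
```

Emit:
{"name": "servo_tool", "arguments": {
  "plan": [
    [[0, 0.006, 0, 0, 0], [0, 0.012, 0, 0, 0], [0, 0.018, 0, 0, 0], [0, 0.018, 0, 0, 0]]
  ]
}}

```text
time_s: 8.37
tool_pos: [0.601, -0.3667, 0.1212]
tool_rot: [-180.0, 0.4, -4.9]
force: [-0.5, 0.7, 1.9]
grip_width: 0.0008
```

```bash
python3 -c "
from h import *
lever()"
```

```text
{'time_s': 8.3667, 'tool_pos': [0.601, -0.3667, 0.1212], 'tool_rot': [-179.9784, 0.3696, -4.8586], 'force': [-0.5215, 0.651, 1.8994], 'grip_width': 0.0008}
scene 67 mean [ 0.615 -0.359  0.128] min [ 0.602 -0.37   0.1  ] max [ 0.635 -0.351  0.15 ]
wrist 938 mean [ 0.614 -0.361  0.127] min [ 0.607 -0.372  0.1  ] max [ 0.626 -0.35   0.164]
```

Emit:
{"name": "servo_tool", "arguments": {
  "plan": [
    [[0, 0.006, 0, 0.008, 0], [0, 0.012, 0, 0.008, 0], [0, 0.018, 0, 0.008, 0], [0, 0.018, 0, 0.008, 0]]
  ]
}}

```text
time_s: 8.8
tool_pos: [0.6197, -0.3673, 0.1251]
tool_rot: [-179.7, 0.0, -4.8]
force: [-9.9, 14.8, 46.9]
grip_width: 0.0005
```

```bash
python3 -c "
from h import *
lever()"
```

```text
{'time_s': 8.8, 'tool_pos': [0.6197, -0.3673, 0.1251], 'tool_rot': [-179.7455, 0.007, -4.824], 'force': [-9.8654, 14.7798, 46.8671], 'grip_width': 0.0005}
scene 40 mean [ 0.627 -0.358  0.13 ] min [ 0.62  -0.364  0.1  ] max [ 0.632 -0.348  0.156]
wrist 430 mean [ 0.627 -0.361  0.123] min [ 0.621 -0.369  0.1  ] max [ 0.631 -0.353  0.164]
```

Emit:
{"name": "servo_tool", "arguments": {
  "plan": [
    [[0, 0.006, 0, 0, 0], [0, 0.012, 0, 0, 0], [0, 0.018, 0, 0, 0], [0, 0.018, 0, 0, 0]]
  ]
}}

```text
time_s: 9.23
tool_pos: [0.6393, -0.368, 0.1239]
tool_rot: [-179.7, -0.1, -4.7]
force: [-0.2, 1.3, -0.2]
grip_width: 0.0002
```

```bash
python3 -c "
from h import *
lever()
d=cam('wrist'); s=cam('scene')
im=np.hstack([cv2.resize(d['image'][100:300,150:390],(440,400),interpolation=2),cv2.resize(s['image'][195:245,150:200],(360,400),interpolation=2)])
cv2.imwrite('pics/w4.png',im[:,:,::-1])"
```

```text
{'time_s': 9.2333, 'tool_pos': [0.6393, -0.368, 0.1239], 'tool_rot': [-179.7435, -0.0742, -4.7278], 'force': [-0.2335, 1.3026, -0.2229], 'grip_width': 0.0002}
scene 15 mean [ 0.629 -0.358  0.13 ] min [ 0.627 -0.363  0.104] max [ 0.633 -0.353  0.154]
wrist 20 mean [ 0.624 -0.363  0.12 ] min [ 0.608 -0.365  0.1  ] max [ 0.631 -0.36   0.155]
```

View pics/w4.png

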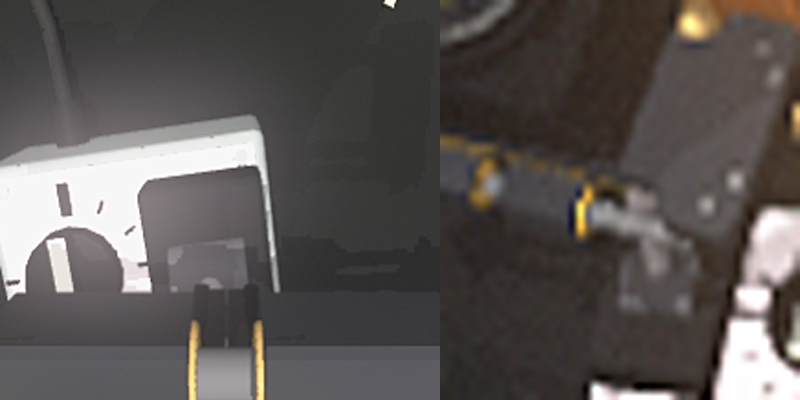

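Emit:
{"name": "servo_tool", "arguments": {
  "plan": [
    [[0, 0, 0, -0.02, 0], [0, 0, 0, -0.05, 0], [0, 0, 0, -0.09, 0], [0, 0, 0, -0.12, 0], [0, -0.03, 0, -0.13, 0], [0, -0.06, 0, -0.13, 0], [0, -0.06, 0, -0.13, 0]]
  ]
}}

```text
time_s: 10.02
tool_pos: [0.5707, -0.3672, 0.2545]
tool_rot: [-179.7, 0.2, -5.3]
force: [0.7, -2.0, 0.1]
grip_width: 0.0002
```

```bash
python3 -c "
from h import *
lever()"
```

```text
{'time_s': 10.0167, 'tool_pos': [0.5707, -0.3672, 0.2545], 'tool_rot': [-179.7366, 0.1881, -5.2636], 'force': [0.7303, -1.9568, 0.1248], 'grip_width': 0.0002}
scene 88 mean [ 0.624 -0.359  0.142] min [ 0.61  -0.371  0.1  ] max [ 0.634 -0.347  0.159]
wrist 638 mean [ 0.618 -0.361  0.15 ] min [ 0.605 -0.373  0.101] max [ 0.63  -0.348  0.157]
```

The lever did move part-way (ball x .605→.62). The finger slid off its side because the box is yawed about +3° while I pushed along -5°. I'll align to the box and push centred, with a small notch between the fingers.

```bash
python3 -c "
from h import *
go((.570,-.361,.2,3),(.570,-.361,.13,3))"
```

```text
(0.57, -0.361, 0.2, 3) -> [-0.007, -0.003, 0.054, -0.139] rows~1.3 from start
(0.57, -0.361, 0.13, 3) -> [-0.007, -0.003, 0.124, -0.139] rows~3.0 from start
```

Emit:
{"name": "servo_tool", "arguments": {
  "plan": [
    [[0.006, -0.007, -0.003, 0.02, -0.139], [0.006, -0.007, -0.003, 0.05, -0.139], [0.006, -0.007, -0.003, 0.09, -0.139], [0.006, -0.007, -0.003, 0.12, -0.139], [0.006, -0.007, -0.003, 0.124, -0.139], [0.006, -0.007, -0.003, 0.124, -0.139]]
  ]
}}

```text
time_s: 10.62
tool_pos: [0.5693, -0.3589, 0.1272]
tool_rot: [-179.6, 0.2, 3.1]
force: [0.2, -0.0, -0.2]
grip_width: 0.0058
```

```bash
python3 -c "
from h import *
lever(); go((.6,-.3595,.13,3),(.645,-.357,.13,3))"
```

```text
{'time_s': 10.6167, 'tool_pos': [0.5693, -0.3589, 0.1272], 'tool_rot': [-179.5573, 0.2002, 3.0623], 'force': [0.185, -0.0499, -0.15], 'grip_width': 0.0058}
scene 90 mean [ 0.624 -0.359  0.141] min [ 0.61  -0.371  0.1  ] max [ 0.636 -0.349  0.161]
wrist 1801 mean [ 0.619 -0.36   0.15 ] min [ 0.605 -0.373  0.1  ] max [ 0.631 -0.348  0.157]
(0.6, -0.3595, 0.13, 3) -> [0.029, -0.0, 0.001, 0.001] rows~0.7 from start
(0.645, -0.357, 0.13, 3) -> [0.074, -0.0, 0.001, 0.001] rows~1.8 from start
```

Emit:
{"name": "servo_tool", "arguments": {
  "plan": [
    [[0.006, 0.01, 0, 0, 0], [0.006, 0.02, 0, 0, 0], [0.006, 0.03, 0, 0, 0], [0.006, 0.036, 0, 0, 0], [0.006, 0.042, 0, 0, 0], [0.006, 0.048, 0, 0, 0], [0.006, 0.054, 0, 0, 0], [0.006, 0.06, 0, 0, 0], [0.006, 0.065, 0, 0, 0], [0.006, 0.068, 0, 0, 0], [0.006, 0.068, 0, 0, 0]]
  ]
}}

```text
time_s: 11.63
tool_pos: [0.6396, -0.3573, 0.1314]
tool_rot: [-179.8, -0.1, 3.1]
force: [-0.5, -0.0, 0.6]
grip_width: 0.0061
```

```bash
python3 -c "
from h import *
lever()"
```

```text
{'time_s': 11.6333, 'tool_pos': [0.6396, -0.3573, 0.1314], 'tool_rot': [-179.7875, -0.1349, 3.0686], 'force': [-0.4982, -0.0353, 0.6265], 'grip_width': 0.0061}
scene 15 mean [ 0.629 -0.359  0.115] min [ 0.62  -0.364  0.1  ] max [ 0.634 -0.351  0.15 ]
wrist 304 mean [ 0.627 -0.358  0.125] min [ 0.606 -0.364  0.1  ] max [ 0.631 -0.354  0.153]
```

Emit:
{"name": "servo_tool", "arguments": {
  "plan": [
    [[0.006, 0, 0, -0.03, 0], [0.006, 0, 0, -0.07, 0], [0.006, -0.02, 0, -0.11, 0], [0, -0.05, 0, -0.11, 0], [0, -0.06, 0, -0.11, 0], [0, -0.06, 0, -0.11, 0]]
  ]
}}

```text
time_s: 12.23
tool_pos: [0.5753, -0.3636, 0.2433]
tool_rot: [-179.8, -0.2, 2.7]
force: [0.3, -0.5, 1.1]
grip_width: 0.0007
```

```bash
python3 -c "
from h import *
lever()
d=cam('wrist');t=cam('top')
im=np.hstack([cv2.resize(d['image'][0:260,130:430],(440,400),interpolation=2),cv2.resize(t['image'][140:200,340:410],(360,400),interpolation=2)])
cv2.imwrite('pics/w5.png',im[:,:,::-1])"
```

```text
{'time_s': 12.2333, 'tool_pos': [0.5753, -0.3636, 0.2433], 'tool_rot': [-179.8256, -0.2026, 2.7309], 'force': [0.3292, -0.5172, 1.1204], 'grip_width': 0.0007}
scene 91 mean [ 0.624 -0.359  0.141] min [ 0.608 -0.371  0.1  ] max [ 0.638 -0.348  0.159]
wrist 691 mean [ 0.619 -0.361  0.15 ] min [ 0.605 -0.373  0.1  ] max [ 0.63  -0.348  0.157]
```

View pics/w5.png

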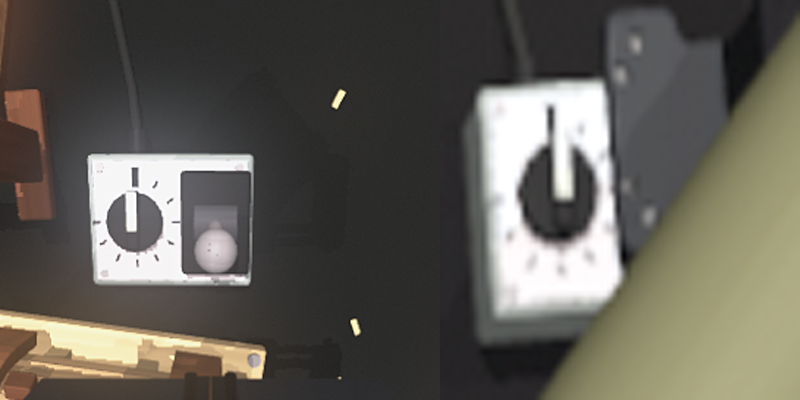

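The ball (wrist crop 215,248) is only part-way, and the finger passes through its upper part, so the solid part of the lever must end lower. I'll push closed, aligned, at z≈0.107.

```bash
python3 -c "
from h import *
go((.582,-.3615,.2,3),(.582,-.3615,.107,3))"
```

```text
(0.582, -0.3615, 0.2, 3) -> [0.002, 0.002, 0.04, 0.002] rows~1.0 from start
(0.582, -0.3615, 0.107, 3) -> [0.002, 0.002, 0.133, 0.002] rows~3.2 from start
```

Emit:
{"name": "servo_tool", "arguments": {
  "plan": [
    [[0, 0.002, 0.002, 0.03, 0], [0, 0.002, 0.002, 0.07, 0], [0, 0.002, 0.002, 0.1, 0], [0, 0.002, 0.002, 0.12, 0], [0, 0.002, 0.002, 0.133, 0], [0, 0.002, 0.002, 0.133, 0]]
  ]
}}

```text
time_s: 12.93
tool_pos: [0.5809, -0.3589, 0.1027]
tool_rot: [-179.5, 0.3, 3.2]
force: [0.5, 0.3, -0.1]
grip_width: 0.0001
```

Emit:
{"name": "servo_tool", "arguments": {
  "plan": [
    [[0, 0.008, 0, 0, 0], [0, 0.016, 0, 0, 0], [0, 0.024, 0, 0, 0], [0, 0.032, 0, 0, 0], [0, 0.038, 0, 0, 0], [0, 0.044, 0, 0, 0], [0, 0.05, 0, 0, 0], [0, 0.05, 0, 0, 0]]
  ]
}}

```text
time_s: 13.6
tool_pos: [0.6323, -0.3554, 0.1021]
tool_rot: [-179.5, 0.2, 3.3]
force: [0.1, 0.2, -0.5]
grip_width: 0.0
```

```bash
python3 -c "
from h import *
lever()"
```

```text
{'time_s': 13.6, 'tool_pos': [0.6323, -0.3554, 0.1021], 'tool_rot': [-179.5234, 0.2412, 3.281], 'force': [0.0624, 0.158, -0.5199], 'grip_width': 0.0}
scene 62 mean [ 0.663 -0.358  0.147] min [ 0.649 -0.371  0.134] max [ 0.671 -0.347  0.155]
wrist 2118 mean [ 0.659 -0.358  0.146] min [ 0.641 -0.371  0.131] max [ 0.67  -0.346  0.152]
```

Now the ball is at x≈0.66. A bit more, to the stop.

Emit:
{"name": "servo_tool", "arguments": {
  "plan": [
    [[0, 0.004, 0, 0, 0], [0, 0.008, 0, 0, 0], [0, 0.01, 0, 0, 0], [0, 0.01, 0, 0, 0]]
  ]
}}

```text
time_s: 14.03
tool_pos: [0.6341, -0.3561, 0.1022]
tool_rot: [-179.3, 1.0, 3.0]
force: [-16.4, 2.9, 7.8]
grip_width: 0.0002
```

Emit:
{"name": "servo_tool", "arguments": {
  "plan": [
    [[0, -0.03, 0, 0, 0], [0, -0.05, 0, -0.03, 0], [0, -0.05, 0, -0.07, 0], [0, -0.05, 0, -0.11, 0], [0, -0.05, 0, -0.15, 0], [0, -0.06, 0, -0.19, 0], [0, -0.06, 0, -0.22, 0], [0, -0.06, 0, -0.22, 0]]
  ]
}}

```text
time_s: 14.7
tool_pos: [0.5794, -0.364, 0.3317]
tool_rot: [-179.7, 0.4, 3.0]
force: [-0.4, 0.0, 0.5]
grip_width: 0.0005
```

```bash
cat >> h.py <<'E'
def box(A,x,y,z): return A[(A[:,0]>x[0])&(A[:,0]<x[1])&(A[:,1]>y[0])&(A[:,1]<y[1])&(A[:,2]>z[0])&(A[:,2]<z[1])]
def rect(n,A):
    if len(A)<5: print(n,len(A)); return
    r=cv2.minAreaRect(A[:,:2].astype(np.float32)); print(n,len(A),np.round(r[0],4),np.round(r[1],4),round(r[2],2),"zmed",np.round(np.median(A[:,2]),4))
E
python3 -c "
from h import *
lever()
A=cloud(cam('scene')).reshape(-1,3); rect('caul2',box(A,(.38,.52),(-.5,-.1),(.2,.225)))
go((.452,-.269,.32,85.3),(.452,-.269,.187,85.3))"
```

```text
{'time_s': 14.7, 'tool_pos': [0.5794, -0.364, 0.3317], 'tool_rot': [-179.6933, 0.3811, 2.9965], 'force': [-0.362, 0.013, 0.464], 'grip_width': 0.0005}
scene 76 mean [ 0.661 -0.358  0.144] min [ 0.632 -0.371  0.1  ] max [ 0.673 -0.347  0.153]
wrist 453 mean [ 0.656 -0.359  0.143] min [ 0.633 -0.371  0.1  ] max [ 0.669 -0.347  0.151]
caul2 720 [ 0.456  -0.2588] [0.2203 0.0286] 84.62 zmed 0.2089
(0.452, -0.269, 0.32, 85.3) -> [-0.121, -0.099, 0.003, -1.436] rows~11.5 from start
(0.452, -0.269, 0.187, 85.3) -> [-0.121, -0.099, 0.136, -1.436] rows~11.5 from start
```

The lever hit its stop (16 N) and the ball stays at x≈0.66, so the heater is off. Now caul_2.

Emit:
{"name": "servo_tool", "arguments": {
  "plan": [
    [[0.06, -0.02, -0.02, 0, -0.12], [0.06, -0.04, -0.035, 0, -0.24], [0.06, -0.06, -0.05, 0, -0.36], [0.06, -0.08, -0.07, 0, -0.48], [0.06, -0.1, -0.085, 0, -0.6], [0.06, -0.121, -0.099, 0, -0.72], [0.06, -0.121, -0.099, 0, -0.84], [0.06, -0.121, -0.099, 0, -0.96], [0.06, -0.121, -0.099, 0, -1.08], [0.06, -0.121, -0.099, 0, -1.2], [0.06, -0.121, -0.099, 0, -1.32], [0.06, -0.121, -0.099, 0, -1.436]]
  ]
}}

```text
time_s: 15.85
tool_pos: [0.4518, -0.2681, 0.3246]
tool_rot: [-178.8, -0.7, 85.7]
force: [-0.1, -0.3, 0.1]
grip_width: 0.0593
```

```bash
python3 -c "
from h import *
st()
for n in ('scene','wrist'):
    A=cloud(cam(n)).reshape(-1,3); rect(n+' caul2',box(A,(.38,.52),(-.5,-.1),(.2,.215)))
go((.452,-.269,.24,85.3),(.452,-.269,.182,85.3))"
```

```text
{'time_s': 15.85, 'tool_pos': [0.4518, -0.2681, 0.3246], 'tool_rot': [-178.8223, -0.6524, 85.6807], 'force': [-0.0992, -0.3012, 0.0911], 'grip_width': 0.0593}
scene caul2 768 [ 0.4542 -0.268 ] [0.2385 0.0296] 85.4 zmed 0.2089
wrist caul2 5641 [ 0.451  -0.2668] [0.239  0.0256] 85.52 zmed 0.2094
(0.452, -0.269, 0.24, 85.3) -> [-0.001, 0.0, 0.085, 0.001] rows~2.0 from start
(0.452, -0.269, 0.182, 85.3) -> [-0.001, 0.0, 0.143, 0.001] rows~3.4 from start
```

Aligned. Descend and grip.

Emit:
{"name": "servo_tool", "arguments": {
  "force": 30,
  "plan": [
    [[0.06, -0.001, 0, 0.03, 0], [0.06, -0.001, 0, 0.06, 0], [0.06, -0.001, 0, 0.09, 0], [0.06, -0.001, 0, 0.115, 0], [0.06, -0.001, 0, 0.13, 0], [0.06, -0.001, 0, 0.14, 0], [0.06, -0.001, 0, 0.14, 0], [0.02, -0.001, 0, 0.14, 0], [0.015, -0.001, 0, 0.14, 0], [0.015, -0.001, 0, 0.14, 0], [0.015, -0.001, 0, 0.14, 0], [0.015, -0.001, 0, 0.14, 0]]
  ]
}}

```text
time_s: 16.95
tool_pos: [0.4495, -0.2678, 0.1856]
tool_rot: [-178.9, -0.6, 85.3]
force: [0.3, 1.1, -0.3]
grip_width: 0.0345
```

Emit:
{"name": "servo_tool", "arguments": {
  "plan": [
    [[0.01, 0, 0, 0, 0], [0.01, 0, 0, -0.02, 0], [0.01, 0, 0, -0.05, 0], [0.01, 0, 0, -0.08, 0], [0.01, 0, 0, -0.11, 0], [0.01, 0, 0, -0.14, 0], [0.01, 0, 0, -0.14, 0]]
  ]
}}

```text
time_s: 17.53
tool_pos: [0.4543, -0.271, 0.3317]
tool_rot: [-179.4, -0.5, 85.3]
force: [-0.5, 0.1, 0.1]
grip_width: 0.0105
```

```bash
python3 -c "
from h import *
st()
A=cloud(cam('scene')).reshape(-1,3); rect('bench mid obstacles',box(A,(.3,.6),(-.09,.06),(.015,.15)))
B=cloud(cam('wrist')).reshape(-1,3);
for i in (A,B): rect('crowns',box(i,(.42,.485),(-.45,-.1),(.154,.17)))
go((.5,-.12,.32,40),(.5,-.015,.32,0),(.5,-.015,.045,0))"
```

```text
{'time_s': 17.5333, 'tool_pos': [0.4543, -0.271, 0.3317], 'tool_rot': [-179.4454, -0.4778, 85.3382], 'force': [-0.4572, 0.1083, 0.1186], 'grip_width': 0.0105}
bench mid obstacles 0
crowns 311 [ 0.453 -0.268] [0.0639 0.2448] 0.56 zmed 0.1664
crowns 3306 [ 0.4525 -0.2498] [0.065  0.2107] 0.01 zmed 0.1674
(0.5, -0.12, 0.32, 40) -> [0.153, 0.035, 0.007, 0.791] rows~6.3 from start
(0.5, -0.015, 0.32, 0) -> [0.258, 0.026, 0.007, 1.489] rows~11.9 from start
(0.5, -0.015, 0.045, 0) -> [0.258, 0.026, 0.282, 1.489] rows~11.9 from start
```

The fingers hadn't closed before the lift, since they move at about 60 mm/s. I'll re-measure the caul and repeat with more closing time.

```bash
python3 -c "
from h import *
for n in ('scene','wrist'):
    A=cloud(cam(n)).reshape(-1,3); rect(n+' caul2',box(A,(.36,.54),(-.5,-.1),(.2,.225)))
st();go((.452,-.268,.32,85.3),(.452,-.268,.182,85.3))"
```

```text
scene caul2 775 [ 0.4553 -0.2682] [0.2401 0.0276] 85.17 zmed 0.2089
wrist caul2 5462 [ 0.4506 -0.2671] [0.2392 0.0261] 85.41 zmed 0.2095
{'time_s': 17.7333, 'tool_pos': [0.4516, -0.2691, 0.3245], 'tool_rot': [-178.8306, -0.6525, 85.3459], 'force': [0.4151, 0.518, 0.3874], 'grip_width': 0.0099}
(0.452, -0.268, 0.32, 85.3) -> [0.001, 0.0, 0.005, 0.001] rows~0.1 from start
(0.452, -0.268, 0.182, 85.3) -> [0.001, 0.0, 0.143, 0.001] rows~3.4 from start
```

Emit:
{"name": "servo_tool", "arguments": {
  "force": 30,
  "plan": [
    [[0.05, 0.001, 0, 0, 0], [0.05, 0.001, 0, 0, 0], [0.05, 0.001, 0, 0, 0], [0.05, 0.001, 0, 0, 0], [0.05, 0.001, 0, 0, 0], [0.05, 0.001, 0, 0.03, 0], [0.05, 0.001, 0, 0.06, 0], [0.05, 0.001, 0, 0.09, 0], [0.05, 0.001, 0, 0.115, 0], [0.05, 0.001, 0, 0.13, 0], [0.05, 0.001, 0, 0.14, 0], [0.05, 0.001, 0, 0.142, 0]]
  ]
}}

```text
time_s: 18.73
tool_pos: [0.4479, -0.2658, 0.1809]
tool_rot: [-178.7, -0.7, 85.3]
force: [0.1, 0.1, 0.8]
grip_width: 0.0498
```

Emit:
{"name": "servo_tool", "arguments": {
  "plan": [
    [[0.01, 0, 0, 0, 0], [0.01, 0, 0, 0, 0], [0.01, 0, 0, 0, 0], [0.01, 0, 0, 0, 0], [0.01, 0, 0, 0, 0], [0.01, 0, 0, 0, 0], [0.01, 0, 0, 0, 0]]
  ]
}}

```text
time_s: 19.32
tool_pos: [0.4484, -0.2659, 0.1814]
tool_rot: [-178.7, -0.7, 85.3]
force: [1.8, -0.4, 2.9]
grip_width: 0.0135
```

The opening is 13 mm, less than the 26 mm ridge, so the fingers closed above it. Together with the lever behaviour, this suggests the finger tips really end ~30 mm above the reported TCP. I'll verify by depth.

Emit:
{"name": "servo_tool", "arguments": {
  "plan": [
    [[0.03, 0, 0, -0.03, 0], [0.06, 0, 0, -0.07, 0], [0.06, 0, 0, -0.1, 0], [0.06, 0, 0, -0.1, 0], [0.06, 0, 0, -0.1, 0], [0.06, 0, 0, -0.1, 0], [0.06, 0, 0, -0.1, 0], [0.06, 0, 0, -0.1, 0]]
  ]
}}

```text
time_s: 19.98
tool_pos: [0.4498, -0.2668, 0.2799]
tool_rot: [-178.6, -0.7, 85.3]
force: [-1.1, 1.0, 0.1]
grip_width: 0.0565
```

```bash
python3 -c "
from h import *
st(); p=np.array(readout.get_obs()['tool_pos']); print(p)
for n in ('scene','wrist'):
    c=cam(n); A=cloud(c).reshape(-1,3)
    B=box(A,(.36,.54),(p[1]-.03,p[1]+.03),(.215,.4))
    for z in np.arange(.22,.38,.01):
        C=B[(B[:,2]>=z)&(B[:,2]<z+.01)]
        if len(C): print(n,round(z,2),len(C),C.min(0).round(3),C.max(0).round(3))
    rect('caul',box(A,(.36,.54),(-.5,-.1),(.2,.215)))
    save(c,n+'_f.png')
im=np.hstack([cv2.resize(cv2.imread('pics/wrist_f.png'),(400,300)),cv2.resize(cv2.imread('pics/scene_f.png')[110:245,150:330],(400,300))]);cv2.imwrite('pics/w6.png',im)
"
```

```text
{'time_s': 19.9833, 'tool_pos': [0.4498, -0.2668, 0.2799], 'tool_rot': [-178.5905, -0.7116, 85.346], 'force': [-1.1128, 0.9734, 0.1151], 'grip_width': 0.0565}
[ 0.44979418 -0.26682534  0.27993448]
scene 0.3 2 [ 0.482 -0.262  0.308] [ 0.49  -0.262  0.31 ]
scene 0.31 13 [ 0.418 -0.263  0.311] [ 0.49  -0.255  0.32 ]
scene 0.32 17 [ 0.418 -0.275  0.321] [ 0.491 -0.255  0.33 ]
scene 0.33 16 [ 0.416 -0.273  0.331] [ 0.492 -0.255  0.339]
scene 0.34 5 [ 0.423 -0.269  0.343] [ 0.426 -0.263  0.349]
scene 0.35 5 [ 0.419 -0.263  0.352] [ 0.425 -0.259  0.357]
scene 0.36 7 [ 0.413 -0.261  0.36 ] [ 0.426 -0.252  0.369]
scene 0.37 11 [ 0.41 -0.29  0.37] [ 0.54  -0.252  0.38 ]
caul 773 [ 0.4547 -0.268 ] [0.2379 0.0288] 84.87 zmed 0.209
wrist 0.3 40 [ 0.421 -0.275  0.308] [ 0.489 -0.254  0.31 ]
wrist 0.31 422 [ 0.414 -0.274  0.31 ] [ 0.489 -0.252  0.32 ]
wrist 0.32 466 [ 0.414 -0.27   0.32 ] [ 0.489 -0.252  0.33 ]
wrist 0.33 528 [ 0.413 -0.279  0.33 ] [ 0.491 -0.252  0.34 ]
wrist 0.34 368 [ 0.411 -0.279  0.34 ] [ 0.493 -0.252  0.35 ]
wrist 0.35 981 [ 0.417 -0.279  0.35 ] [ 0.486 -0.261  0.36 ]
wrist 0.36 508 [ 0.417 -0.276  0.36 ] [ 0.486 -0.255  0.37 ]
wrist 0.37 879 [ 0.417 -0.269  0.37 ] [ 0.539 -0.237  0.38 ]
caul 7521 [ 0.4507 -0.2647] [0.234  0.0262] 85.39 zmed 0.2094
```

View pics/w6.png

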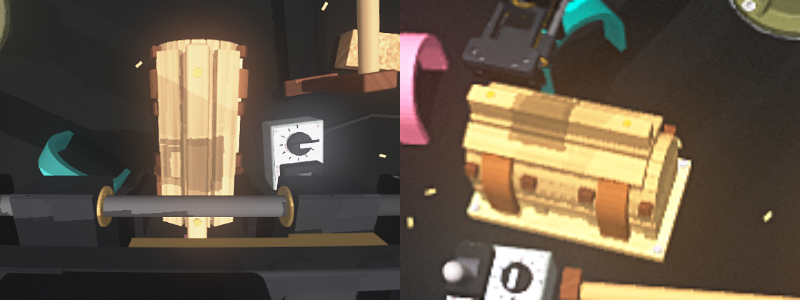

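The depth in both views puts the finger tips at z≈0.308 with TCP reported 0.280, so there is a +28 mm bias. From now on I plan in true tip heights.

```bash
sed -i 's|d=np.array(t\[:3\])-p;|d=np.array(t[:3])-p-[0,0,.028];|' h.py; python3 -c "
from h import *
st();go((.452,-.268,.25,85.3),(.452,-.268,.181,85.3))"
```

```text
{'time_s': 20.0833, 'tool_pos': [0.45, -0.267, 0.2803], 'tool_rot': [-178.6324, -0.6967, 85.3448], 'force': [-0.1551, 0.4713, -0.5086], 'grip_width': 0.0588}
(0.452, -0.268, 0.25, 85.3) -> [-0.001, 0.002, 0.058, 0.001] rows~1.4 from start
(0.452, -0.268, 0.181, 85.3) -> [-0.001, 0.002, 0.127, 0.001] rows~3.1 from start
```

Emit:
{"name": "servo_tool", "arguments": {
  "force": 30,
  "plan": [
    [[0.05, -0.001, 0.002, 0.03, 0], [0.05, -0.001, 0.002, 0.06, 0], [0.05, -0.001, 0.002, 0.085, 0], [0.05, -0.001, 0.002, 0.105, 0], [0.05, -0.001, 0.002, 0.118, 0], [0.05, -0.001, 0.002, 0.124, 0], [0.05, -0.001, 0.002, 0.124, 0], [0.05, -0.001, 0.002, 0.124, 0]]
  ]
}}

```text
time_s: 20.75
tool_pos: [0.4492, -0.2665, 0.1566]
tool_rot: [-178.6, -0.7, 85.3]
force: [-0.6, 0.3, -0.1]
grip_width: 0.0502
```

Emit:
{"name": "servo_tool", "arguments": {
  "plan": [
    [[0.01, 0, 0, 0, 0], [0.01, 0, 0, 0, 0], [0.01, 0, 0, 0, 0], [0.01, 0, 0, 0, 0], [0.01, 0, 0, 0, 0], [0.01, 0, 0, 0, 0], [0.01, 0, 0, 0, 0]]
  ]
}}

```text
time_s: 21.33
tool_pos: [0.4498, -0.2666, 0.157]
tool_rot: [-178.7, -0.7, 85.4]
force: [0.5, 0.4, 1.0]
grip_width: 0.026
```

Emit:
{"name": "servo_tool", "arguments": {
  "plan": [
    [[0.01, 0, 0, -0.02, 0], [0.01, 0, 0, -0.05, 0], [0.01, 0, 0, -0.09, 0], [0.01, 0, 0, -0.13, 0], [0.01, 0, 0, -0.15, 0], [0.01, 0, 0, -0.15, 0]]
  ]
}}

```text
time_s: 21.83
tool_pos: [0.4548, -0.27, 0.3115]
tool_rot: [-179.1, -0.6, 85.3]
force: [0.4, -0.7, -1.9]
grip_width: 0.0261
```

```bash
python3 -c "
from h import *
st();go((.45,-.015,.335,-2),(.45,-.015,.06,-2),(.45,-.015,.037,-2))
for n in ('scene',):
    A=cloud(cam(n)).reshape(-1,3)
    for nm,yy in(('a',(-.42,-.3)),('b',(-.3,-.24)),('c',(-.23,-.12))):
        B=box(A,(.43,.48),yy,(.155,.175)); rect(nm,B)
"
```

```text
{'time_s': 21.8333, 'tool_pos': [0.4548, -0.27, 0.3115], 'tool_rot': [-179.1003, -0.5624, 85.3379], 'force': [0.3943, -0.7435, -1.873], 'grip_width': 0.0261}
(0.45, -0.015, 0.335, -2) -> [0.254, -0.025, 0.004, 1.524] rows~12.2 from start
(0.45, -0.015, 0.06, -2) -> [0.254, -0.025, 0.279, 1.524] rows~12.2 from start
(0.45, -0.015, 0.037, -2) -> [0.254, -0.025, 0.302, 1.524] rows~12.2 from start
a 196 [ 0.4546 -0.3467] [0.0396 0.0504] 84.71 zmed 0.1598
b 0
c 196 [ 0.4557 -0.1872] [0.041  0.0499] 85.07 zmed 0.1601
```

Emit:
{"name": "servo_tool", "arguments": {
  "plan": [
    [[0.01, 0.02, -0.002, 0, 0.12], [0.01, 0.04, -0.004, 0, 0.24], [0.01, 0.065, -0.006, 0, 0.36], [0.01, 0.09, -0.009, 0, 0.48], [0.01, 0.115, -0.011, 0, 0.6], [0.01, 0.14, -0.014, 0, 0.72], [0.01, 0.165, -0.016, 0, 0.84], [0.01, 0.19, -0.019, 0, 0.96], [0.01, 0.215, -0.021, 0, 1.08], [0.01, 0.24, -0.024, 0, 1.2], [0.01, 0.254, -0.025, 0, 1.32], [0.01, 0.254, -0.025, 0, 1.44]]
  ]
}}

```text
time_s: 22.88
tool_pos: [0.4478, -0.0096, 0.3086]
tool_rot: [-179.2, 1.4, 2.9]
force: [-0.1, -0.5, -3.6]
grip_width: 0.0261
```

```bash
python3 -c "
from h import *
st();go((.45,-.015,.1,-2),(.45,-.015,.037,-2))
"
```

```text
{'time_s': 22.8833, 'tool_pos': [0.4478, -0.0096, 0.3086], 'tool_rot': [-179.1813, 1.3521, 2.8981], 'force': [-0.0913, -0.4885, -3.5807], 'grip_width': 0.0261}
(0.45, -0.015, 0.1, -2) -> [0.002, 0.006, 0.237, 0.085] rows~5.7 from start
(0.45, -0.015, 0.037, -2) -> [0.002, 0.006, 0.3, 0.085] rows~7.2 from start
```

Emit:
{"name": "servo_tool", "arguments": {
  "plan": [
    [[0.01, 0.002, 0.006, 0.04, 0.085], [0.01, 0.002, 0.006, 0.08, 0.085], [0.01, 0.002, 0.006, 0.12, 0.085], [0.01, 0.002, 0.006, 0.16, 0.085], [0.01, 0.002, 0.006, 0.2, 0.085], [0.01, 0.002, 0.006, 0.24, 0.085], [0.01, 0.002, 0.006, 0.265, 0.085], [0.01, 0.002, 0.006, 0.28, 0.085], [0.01, 0.002, 0.006, 0.288, 0.085], [0.01, 0.002, 0.006, 0.292, 0.085], [0.01, 0.002, 0.006, 0.295, 0.085]]
  ]
}}

```text
time_s: 23.8
tool_pos: [0.4421, -0.0117, 0.0128]
tool_rot: [-179.3, 1.5, -2.0]
force: [1.0, -0.4, -2.9]
grip_width: 0.0259
```

Emit:
{"name": "servo_tool", "arguments": {
  "plan": [
    [[0.01, 0, 0, 0.002, 0], [0.01, 0, 0, 0.004, 0], [0.01, 0, 0, 0.006, 0], [0.01, 0, 0, 0.006, 0]]
  ]
}}

```text
time_s: 24.13
tool_pos: [0.4426, -0.0114, 0.0082]
tool_rot: [-179.3, 1.5, -2.0]
force: [-4.2, -0.1, 5.8]
grip_width: 0.026
```

Contact (5.8 N). Release and rise.

Emit:
{"name": "servo_tool", "arguments": {
  "plan": [
    [[0.06, 0, 0, 0, 0], [0.06, 0, 0, 0, 0], [0.06, 0, 0, 0, 0], [0.06, 0, 0, 0, 0], [0.06, 0, 0, 0, 0], [0.06, 0, 0, -0.03, 0], [0.06, 0, 0, -0.07, 0], [0.06, 0, 0, -0.11, 0], [0.06, 0, 0, -0.15, 0], [0.06, 0, 0, -0.19, 0], [0.06, 0, 0, -0.23, 0], [0.06, 0, 0, -0.27, 0]]
  ]
}}

```text
time_s: 25.13
tool_pos: [0.449, -0.0151, 0.2802]
tool_rot: [-179.3, 1.4, -2.0]
force: [1.1, -0.0, 0.4]
grip_width: 0.06
```

```bash
cat >> h.py <<'E'
def rims(x=(.38,.53),y=(-.46,-.08),cams=("scene","wrist","top")):
    # brown crowns near form 2: crest-height points clustered by y
    for n in cams:
        A=cloud(cam(n)).reshape(-1,3); B=box(A,x,y,(.155,.17))
        if len(B)<10: print(n,"few"); continue
        B=B[np.argsort(B[:,1])]; k=np.where(np.diff(B[:,1])>.012)[0]
        for g in np.split(B,k+1):
            if len(g)>15: rect(n,g)
E
python3 -c "
from h import *
st();rims(); go((.459,-.188,.32,-4.8))
A=cloud(cam('scene')).reshape(-1,3); rect('caul',box(A,(.25,.6),(-.1,.08),(.05,.07)))
"
```

```text
{'time_s': 25.1333, 'tool_pos': [0.449, -0.0151, 0.2802], 'tool_rot': [-179.261, 1.4126, -1.9641], 'force': [1.0618, -0.0368, 0.4248], 'grip_width': 0.06}
scene 237 [ 0.4513 -0.3465] [0.0409 0.0739] 86.13 zmed 0.1598
scene 259 [ 0.4644 -0.1877] [0.0402 0.0748] 85.69 zmed 0.1596
wrist 2580 [ 0.4567 -0.1862] [0.0421 0.0677] 85.02 zmed 0.1601
top 427 [ 0.4432 -0.3515] [0.0527 0.0759] 89.22 zmed 0.1596
top 411 [ 0.4552 -0.189 ] [0.0408 0.0736] 84.47 zmed 0.1598
(0.459, -0.188, 0.32, -4.8) -> [0.013, 0.173, -0.01, 0.049] rows~4.2 from start
caul 588 [ 0.4465 -0.0125] [0.0262 0.2397] 87.48 zmed 0.0607
```

Rim c crown is at ≈(0.459,-0.1875) and rim a at ≈(0.447,-0.348). Go above rim c, then re-check with the wrist camera.

Emit:
{"name": "servo_tool", "arguments": {
  "plan": [
    [[0.06, 0.003, 0.04, -0.01, 0.02], [0.06, 0.006, 0.08, -0.01, 0.049], [0.06, 0.009, 0.12, -0.01, 0.049], [0.06, 0.012, 0.15, -0.01, 0.049], [0.06, 0.013, 0.173, -0.01, 0.049], [0.06, 0.013, 0.173, 0.03, 0.049], [0.06, 0.013, 0.173, 0.05, 0.049], [0.06, 0.013, 0.173, 0.05, 0.049]]
  ]
}}

```text
time_s: 26.0
tool_pos: [0.4518, -0.1867, 0.2203]
tool_rot: [-179.2, 2.0, -4.8]
force: [-0.5, 0.6, -0.4]
grip_width: 0.0603
```

```bash
python3 -c "
from h import *
st();rims(cams=('scene','wrist')); go((.459,-.187,.155,-4.8))
"
```

```text
{'time_s': 26.0, 'tool_pos': [0.4518, -0.1867, 0.2203], 'tool_rot': [-179.2417, 1.9881, -4.8303], 'force': [-0.5268, 0.5712, -0.4168], 'grip_width': 0.0603}
scene 244 [ 0.4488 -0.3464] [0.0397 0.0702] 84.02 zmed 0.1592
scene 261 [ 0.4618 -0.1874] [0.0403 0.0685] 85.53 zmed 0.1595
wrist 3825 [ 0.4442 -0.3447] [0.0418 0.0682] 84.57 zmed 0.1601
wrist 3597 [ 0.4576 -0.187 ] [0.0401 0.0679] 85.23 zmed 0.16
(0.459, -0.187, 0.155, -4.8) -> [0.004, -0.0, 0.098, 0.001] rows~2.4 from start
```

Emit:
{"name": "servo_tool", "arguments": {
  "force": 25,
  "plan": [
    [[0.06, 0.007, 0, 0.03, 0], [0.06, 0.007, 0, 0.06, 0], [0.06, 0.007, 0, 0.08, 0], [0.06, 0.007, 0, 0.09, 0], [0.06, 0.007, 0, 0.096, 0], [0.06, 0.007, 0, 0.096, 0], [0.03, 0.007, 0, 0.096, 0], [0.03, 0.007, 0, 0.096, 0], [0.03, 0.007, 0, 0.096, 0], [0.03, 0.007, 0, 0.096, 0], [0.03, 0.007, 0, 0.096, 0], [0.03, 0.007, 0, 0.096, 0]]
  ]
}}

```text
time_s: 27.1
tool_pos: [0.4602, -0.1867, 0.13]
tool_rot: [-179.3, 1.4, -4.8]
force: [0.0, -0.6, 3.2]
grip_width: 0.039
```

Emit:
{"name": "servo_tool", "arguments": {
  "plan": [
    [[0.03, 0, 0, 0, 0], [0.03, 0, 0, 0, 0], [0.03, 0, 0, -0.02, 0], [0.03, 0, 0, -0.05, 0], [0.03, 0, 0, -0.09, 0], [0.03, 0, 0, -0.13, 0], [0.03, 0, 0, -0.17, 0], [0.03, 0, 0, -0.2, 0], [0.03, 0, 0, -0.2, 0]]
  ]
}}

```text
time_s: 27.85
tool_pos: [0.4676, -0.1905, 0.3362]
tool_rot: [-179.4, 0.9, -4.8]
force: [-0.4, -0.3, -1.0]
grip_width: 0.0392
```

```bash
python3 -c "
from h import *
st()
A=cloud(cam('scene')).reshape(-1,3); rect('rim?',box(A,(.36,.56),(-.25,-.12),(.25,.345)))
B=box(A,(.36,.56),(-.25,-.12),(.22,.4)); 
for z in np.arange(.22,.4,.02): rect(round(z,2),B[(B[:,2]>=z)&(B[:,2]<z+.02)])
go((.6475,.07,.35,4.9),(.6475,.07,.19,4.9))
"
```

```text
{'time_s': 27.85, 'tool_pos': [0.4676, -0.1905, 0.3362], 'tool_rot': [-179.3778, 0.8549, -4.7622], 'force': [-0.3736, -0.261, -0.9585], 'grip_width': 0.0392}
rim? 629 [ 0.47   -0.1903] [0.0415 0.1591] 84.79 zmed 0.3045
0.22 0
0.24 91 [ 0.4727 -0.1888] [0.0395 0.154 ] 83.43 zmed 0.253
0.26 114 [ 0.4702 -0.1906] [0.0399 0.1557] 84.89 zmed 0.2703
0.28 116 [ 0.4695 -0.1916] [0.041  0.1578] 85.64 zmed 0.2901
0.3 118 [ 0.4747 -0.1778] [0.0389 0.1527] 74.19 zmed 0.3108
0.32 162 [ 0.4733 -0.1914] [0.0401 0.1356] 85.45 zmed 0.3307
0.34 258 [ 0.4832 -0.192 ] [0.0414 0.0987] 85.43 zmed 0.3515
0.36 355 [ 0.4771 -0.1913] [0.0552 0.0679] 70.08 zmed 0.3664
0.38 73 [ 0.4728 -0.1918] [0.0603 0.0216] 85.61 zmed 0.389
(0.6475, 0.07, 0.35, 4.9) -> [0.159, -0.274, 0.011, -0.169] rows~7.6 from start
(0.6475, 0.07, 0.19, 4.9) -> [0.159, -0.274, 0.171, -0.169] rows~8.6 from start
```

Rim c is held level (feet at z≈0.246). Check the bystanders' positions, then move over the rail.

```bash
python3 -c "
from h import *
A=cloud(cam('scene')).reshape(-1,3);B=cloud(cam('top')).reshape(-1,3)
for C in(A,B): 
    g=box(C,(.69,.9),(-.06,.06),(.06,.19)); print('glue',g.min(0).round(3),g.max(0).round(3))
    b=box(C,(.6,.7),(-.16,.12),(.172,.2)); print(np.polyfit(b[:,1],b[:,0],1))
go((.646,.056,.37,4.9),(.646,.056,.2,4.9))
"
```

```text
glue [ 0.766 -0.027  0.06 ] [0.821 0.031 0.175]
[-0.08606847  0.65635038]
glue [ 0.758 -0.029  0.06 ] [0.814 0.029 0.176]
[-0.08347377  0.65061926]
(0.646, 0.056, 0.37, 4.9) -> [0.16, -0.259, -0.013, -0.168] rows~7.3 from start
(0.646, 0.056, 0.2, 4.9) -> [0.16, -0.259, 0.157, -0.168] rows~8.2 from start
```

Emit:
{"name": "servo_tool", "arguments": {
  "plan": [
    [[0.03, 0.02, -0.035, -0.013, -0.03], [0.03, 0.04, -0.07, -0.013, -0.06], [0.03, 0.063, -0.105, -0.013, -0.09], [0.03, 0.085, -0.14, -0.013, -0.12], [0.03, 0.107, -0.175, -0.013, -0.168], [0.03, 0.13, -0.21, -0.013, -0.168], [0.03, 0.15, -0.245, -0.013, -0.168], [0.03, 0.16, -0.259, -0.013, -0.168], [0.03, 0.16, -0.259, -0.013, -0.168], [0.03, 0.16, -0.259, -0.013, -0.168]]
  ]
}}

```text
time_s: 28.83
tool_pos: [0.6452, 0.0563, 0.3374]
tool_rot: [-179.1, 1.7, 5.0]
force: [-0.3, -0.0, -0.9]
grip_width: 0.0389
```

```bash
python3 -c "
from h import *
st()
for n in('scene','wrist'):
    A=cloud(cam(n)).reshape(-1,3); rect(n,box(A,(.54,.76),(0,.12),(.25,.34)))
    b=box(A,(.6,.7),(-.16,.12),(.172,.2)); print(np.polyfit(b[:,1],b[:,0],1) if len(b)>9 else 0)
go((.646,.056,.20,4.9),(.646,.056,.188,4.9))
"
```

```text
{'time_s': 28.8333, 'tool_pos': [0.6452, 0.0563, 0.3374], 'tool_rot': [-179.1262, 1.7126, 4.9771], 'force': [-0.334, -0.0062, -0.9129], 'grip_width': 0.0389}
scene 428 [0.7115 0.0615] [0.0203 0.0407] 5.13 zmed 0.3121
[-0.0870456   0.65626289]
wrist 1968 [0.7095 0.0606] [0.017  0.0401] 5.08 zmed 0.3285
[-0.08415125  0.65374655]
(0.646, 0.056, 0.2, 4.9) -> [0.001, -0.002, 0.168, -0.003] rows~4.0 from start
(0.646, 0.056, 0.188, 4.9) -> [0.001, -0.002, 0.18, -0.003] rows~4.3 from start
```

Emit:
{"name": "servo_tool", "arguments": {
  "plan": [
    [[0.03, 0.005, 0, 0.03, 0], [0.03, 0.005, 0, 0.06, 0], [0.03, 0.005, 0, 0.09, 0], [0.03, 0.005, 0, 0.12, 0], [0.03, 0.005, 0, 0.145, 0], [0.03, 0.005, 0, 0.16, 0], [0.03, 0.005, 0, 0.167, 0], [0.03, 0.005, 0, 0.171, 0], [0.03, 0.005, 0, 0.174, 0], [0.03, 0.005, 0, 0.174, 0]]
  ]
}}

```text
time_s: 29.77
tool_pos: [0.6455, 0.0556, 0.1664]
tool_rot: [-179.1, 1.5, 4.7]
force: [-0.1, 0.6, -1.7]
grip_width: 0.0392
```

Emit:
{"name": "servo_tool", "arguments": {
  "plan": [
    [[0.03, 0, 0, 0.002, 0], [0.03, 0, 0, 0.003, 0], [0.03, 0, 0, 0.003, 0]]
  ]
}}

```text
time_s: 30.02
tool_pos: [0.6458, 0.0556, 0.164]
tool_rot: [-179.1, 1.4, 4.7]
force: [-0.9, 0.2, -0.7]
grip_width: 0.0387
```

Emit:
{"name": "servo_tool", "arguments": {
  "plan": [
    [[0.03, 0.002, 0, 0.002, 0], [0.03, 0.002, 0, 0.004, 0], [0.03, 0.002, 0, 0.004, 0], [0.06, 0.002, 0, 0.004, 0], [0.06, 0.002, 0, 0.004, 0], [0.06, 0.002, 0, 0.004, 0], [0.06, 0.002, 0, 0.004, 0], [0.06, 0.002, 0, 0.004, 0], [0.06, 0.002, 0, -0.02, 0], [0.06, 0.002, 0, -0.05, 0], [0.06, 0.002, 0, -0.09, 0], [0.06, 0.002, 0, -0.13, 0]]
  ]
}}

```text
time_s: 31.02
tool_pos: [0.6503, 0.0539, 0.2945]
tool_rot: [-179.1, 1.5, 4.7]
force: [0.3, -0.2, -0.5]
grip_width: 0.06
```

```bash
python3 -c "
from h import *
st()
A=cloud(cam('scene')).reshape(-1,3); rect('hung crown',box(A,(.56,.74),(0,.12),(.184,.21))); 
B=box(A,(.56,.76),(0,.12),(.07,.21)); print(B.min(0),B.max(0)); rims(cams=('scene','top')); go((.455,-.2,.33,-4.8),(.448,-.347,.25,-4.8))
"
```

```text
{'time_s': 31.0167, 'tool_pos': [0.6503, 0.0539, 0.2945], 'tool_rot': [-179.1329, 1.5197, 4.6869], 'force': [0.2536, -0.1652, -0.4946], 'grip_width': 0.06}
hung crown 464 [0.6519 0.0607] [0.0887 0.0857] 55.39 zmed 0.1911
[5.65876686e-01 2.15917653e-05 7.13373281e-02] [0.73062788 0.11968257 0.19866524]
scene 234 [ 0.4484 -0.3457] [0.0389 0.0675] 84.51 zmed 0.16
top 414 [ 0.4419 -0.3469] [0.0413 0.0752] 85.72 zmed 0.1598
(0.455, -0.2, 0.33, -4.8) -> [-0.218, 0.237, -0.004, 0.165] rows~7.7 from start
(0.448, -0.347, 0.25, -4.8) -> [-0.237, 0.383, 0.076, 0.165] rows~10.9 from start
```

Rim c hangs (crown ~0.193, level). Now rim a.

Emit:
{"name": "servo_tool", "arguments": {
  "plan": [
    [[0.06, -0.02, 0.03, -0.03, 0.03], [0.06, -0.045, 0.062, -0.05, 0.06], [0.06, -0.07, 0.095, -0.05, 0.09], [0.06, -0.09, 0.13, -0.05, 0.12], [0.06, -0.115, 0.165, -0.03, 0.165], [0.06, -0.14, 0.2, -0.01, 0.165], [0.06, -0.16, 0.235, 0, 0.165], [0.06, -0.18, 0.27, 0.02, 0.165], [0.06, -0.2, 0.305, 0.03, 0.165], [0.06, -0.22, 0.34, 0.04, 0.165], [0.06, -0.237, 0.375, 0.05, 0.165], [0.06, -0.237, 0.383, 0.06, 0.165]]
  ]
}}

```text
time_s: 32.17
tool_pos: [0.4432, -0.3504, 0.2354]
tool_rot: [-179.3, 1.1, -5.1]
force: [0.5, -1.1, -0.1]
grip_width: 0.0601
```

```bash
python3 -c "
from h import *
st();rims(cams=('scene','wrist')); go((.447,-.3465,.156,-4.8))
"
```

```text
{'time_s': 32.1667, 'tool_pos': [0.4432, -0.3504, 0.2354], 'tool_rot': [-179.3403, 1.1155, -5.0553], 'force': [0.5171, -1.1134, -0.1227], 'grip_width': 0.0601}
scene 248 [ 0.4494 -0.3461] [0.039  0.0711] 85.05 zmed 0.1596
wrist 3432 [ 0.4451 -0.345 ] [0.04   0.0672] 84.99 zmed 0.16
(0.447, -0.3465, 0.156, -4.8) -> [0.005, -0.005, 0.105, -0.01] rows~2.5 from start
```

Emit:
{"name": "servo_tool", "arguments": {
  "force": 25,
  "plan": [
    [[0.06, 0.006, -0.005, 0.02, 0], [0.06, 0.006, -0.005, 0.05, 0], [0.06, 0.006, -0.005, 0.08, 0], [0.06, 0.006, -0.005, 0.095, 0], [0.06, 0.006, -0.005, 0.104, 0], [0.06, 0.006, -0.005, 0.104, 0], [0.03, 0.006, -0.005, 0.104, 0], [0.03, 0.006, -0.005, 0.104, 0], [0.03, 0.006, -0.005, 0.104, 0], [0.03, 0.006, -0.005, 0.104, 0], [0.03, 0.006, -0.005, 0.104, 0], [0.03, 0.006, -0.005, 0.104, 0]]
  ]
}}

```text
time_s: 33.27
tool_pos: [0.446, -0.3454, 0.1298]
tool_rot: [-179.4, 1.3, -5.4]
force: [-0.2, 0.8, 3.9]
grip_width: 0.039
```

Emit:
{"name": "servo_tool", "arguments": {
  "plan": [
    [[0.03, 0, 0, 0, 0], [0.03, 0, 0, 0, 0], [0.03, 0, 0, -0.02, 0], [0.03, 0, 0, -0.05, 0], [0.03, 0, 0, -0.09, 0], [0.03, 0, 0, -0.13, 0], [0.03, 0, 0, -0.17, 0], [0.03, 0, 0, -0.21, 0], [0.03, 0, 0, -0.22, 0], [0.03, 0, 0, -0.22, 0]]
  ]
}}

```text
time_s: 34.1
tool_pos: [0.4519, -0.3496, 0.353]
tool_rot: [-179.5, 1.0, -5.4]
force: [0.5, -0.6, -2.4]
grip_width: 0.0389
```

```bash
python3 -c "
from h import *
st()
A=cloud(cam('scene')).reshape(-1,3); rect('rim',box(A,(.33,.56),(-.42,-.28),(.26,.36)))
go((.658,-.09,.378,4.9))
"
```

```text
{'time_s': 34.1, 'tool_pos': [0.4519, -0.3496, 0.353], 'tool_rot': [-179.5057, 1.0256, -5.368], 'force': [0.4741, -0.594, -2.4117], 'grip_width': 0.0389}
rim 726 [ 0.4529 -0.3502] [0.0437 0.1581] 84.68 zmed 0.3115
(0.658, -0.09, 0.378, 4.9) -> [0.182, -0.277, 0.0, -0.179] rows~7.9 from start
```

Emit:
{"name": "servo_tool", "arguments": {
  "plan": [
    [[0.03, 0.02, -0.03, 0, -0.04], [0.03, 0.043, -0.065, 0, -0.08], [0.03, 0.066, -0.1, 0, -0.12], [0.03, 0.09, -0.135, 0, -0.16], [0.03, 0.113, -0.17, 0, -0.179], [0.03, 0.136, -0.205, 0, -0.179], [0.03, 0.16, -0.24, 0, -0.179], [0.03, 0.18, -0.27, 0, -0.179], [0.03, 0.184, -0.277, 0, -0.179], [0.03, 0.184, -0.277, 0, -0.179]]
  ]
}}

```text
time_s: 34.98
tool_pos: [0.6611, -0.0847, 0.3438]
tool_rot: [-179.0, 1.5, 5.3]
force: [-0.5, 0.7, -0.6]
grip_width: 0.0391
```

```bash
python3 -c "
from h import *
st()
A=cloud(cam('scene')).reshape(-1,3); 
b=box(A,(.6,.7),(-.16,0.0),(.172,.186)); print(np.polyfit(b[:,1],b[:,0],1))
rect('hungc',box(A,(.56,.74),(0.02,.1),(.1,.16))); rect('held',box(A,(.55,.76),(-.15,-.03),(.25,.36)))
go((.660,-.09,.193,4.9))
"
```

```text
{'time_s': 34.9833, 'tool_pos': [0.6611, -0.0847, 0.3438], 'tool_rot': [-179.0269, 1.51, 5.3127], 'force': [-0.4596, 0.702, -0.6366], 'grip_width': 0.0391}
[-0.08818136  0.65624312]
hungc 216 [0.6519 0.055 ] [0.1531 0.0404] 4.99 zmed 0.1404
held 589 [ 0.7205 -0.08  ] [0.0368 0.0403] 4.69 zmed 0.3316
(0.66, -0.09, 0.193, 4.9) -> [-0.0, 0.002, 0.18, 0.003] rows~4.3 from start
```

Emit:
{"name": "servo_tool", "arguments": {
  "plan": [
    [[0.03, 0.003, 0.002, 0.03, 0], [0.03, 0.003, 0.002, 0.07, 0], [0.03, 0.003, 0.002, 0.1, 0], [0.03, 0.003, 0.002, 0.13, 0], [0.03, 0.003, 0.002, 0.155, 0], [0.03, 0.003, 0.002, 0.17, 0], [0.03, 0.003, 0.002, 0.177, 0], [0.03, 0.003, 0.002, 0.181, 0], [0.03, 0.003, 0.002, 0.184, 0], [0.03, 0.003, 0.002, 0.184, 0]]
  ]
}}

```text
time_s: 35.87
tool_pos: [0.6581, -0.0887, 0.1616]
tool_rot: [-179.2, 1.4, 5.0]
force: [-0.5, -0.2, -0.3]
grip_width: 0.0393
```

Emit:
{"name": "servo_tool", "arguments": {
  "plan": [
    [[0.03, 0.001, 0, 0.001, 0], [0.03, 0.001, 0, 0.001, 0], [0.06, 0.001, 0, 0.001, 0], [0.06, 0.001, 0, 0.001, 0], [0.06, 0.001, 0, 0.001, 0], [0.06, 0.001, 0, 0.001, 0], [0.06, 0.001, 0, 0.001, 0], [0.06, 0.001, 0, -0.02, 0], [0.06, 0.001, 0, -0.05, 0], [0.06, 0.001, 0, -0.09, 0], [0.06, 0.001, 0, -0.13, 0], [0.06, 0.001, 0, -0.17, 0]]
  ]
}}

```text
time_s: 36.87
tool_pos: [0.6631, -0.0906, 0.3334]
tool_rot: [-179.2, 1.4, 5.0]
force: [1.5, -0.2, -0.0]
grip_width: 0.06
```

```bash
python3 -c "
from h import *
st()
A=cloud(cam('scene')).reshape(-1,3)
for y in((.02,.1),(-.14,-.05)): rect('hung',box(A,(.56,.76),y,(.1,.16))); B=box(A,(.56,.76),y,(.06,.21)); print(B[:,2].min(),B[:,2].max())
for n in('scene','top','wrist'):
    A=cloud(cam(n)).reshape(-1,3); rect(n+' caul',box(A,(.25,.62),(-.1,.08),(.055,.067)))
rims(cams=('scene','top'))
go((.45,-.013,.35,-2.2),(.447,-.013,.08,-2.2))
"
```

```text
{'time_s': 36.8667, 'tool_pos': [0.6631, -0.0906, 0.3334], 'tool_rot': [-179.1704, 1.4417, 5.0055], 'force': [1.4975, -0.1979, -0.0438], 'grip_width': 0.06}
hung 225 [0.6528 0.055 ] [0.153  0.0403] 5.02 zmed 0.1403
0.06674664258088314 0.19839558495676934
hung 209 [ 0.6651 -0.0898] [0.1521 0.0397] 4.99 zmed 0.1411
0.0725126403969425 0.19912041219606702
scene caul 244 [ 0.4462 -0.0123] [0.0258 0.2389] 87.47 zmed 0.0614
top caul 1
wrist caul 925 [ 0.474  -0.0129] [0.0263 0.1788] 87.5 zmed 0.0606
scene few
top few
(0.45, -0.013, 0.35, -2.2) -> [-0.205, -0.096, 0.008, 0.126] rows~5.4 from start
(0.447, -0.013, 0.08, -2.2) -> [-0.208, -0.096, 0.278, 0.126] rows~8.6 from start
```

Both rims hang level astride the dowel and form_2 is bare. Fetch the caul.

Emit:
{"name": "servo_tool", "arguments": {
  "plan": [
    [[0.06, -0.03, -0.015, 0, 0.03], [0.06, -0.065, -0.03, 0, 0.06], [0.06, -0.1, -0.047, 0, 0.09], [0.06, -0.135, -0.064, 0, 0.126], [0.06, -0.17, -0.08, 0, 0.126], [0.06, -0.2, -0.094, 0, 0.126], [0.06, -0.208, -0.096, 0.03, 0.126], [0.06, -0.208, -0.096, 0.07, 0.126], [0.06, -0.208, -0.096, 0.11, 0.126], [0.06, -0.208, -0.096, 0.15, 0.126], [0.06, -0.208, -0.096, 0.19, 0.126], [0.06, -0.208, -0.096, 0.2, 0.126]]
  ]
}}

```text
time_s: 38.17
tool_pos: [0.4355, -0.0105, 0.1301]
tool_rot: [-179.5, 2.4, -2.2]
force: [-1.0, 0.3, 0.9]
grip_width: 0.0599
```

```bash
python3 -c "
from h import *
st()
A=cloud(cam('scene')).reshape(-1,3); rect('caul',box(A,(.25,.62),(-.1,.08),(.055,.067)))
go((.446,-.0125,.038,-2.5))
"
```

```text
{'time_s': 38.1667, 'tool_pos': [0.4355, -0.0105, 0.1301], 'tool_rot': [-179.4738, 2.3878, -2.1814], 'force': [-1.0128, 0.2542, 0.9259], 'grip_width': 0.0599}
caul 528 [ 0.45   -0.0127] [0.0264 0.229 ] 87.47 zmed 0.0608
(0.446, -0.0125, 0.038, -2.5) -> [0.01, 0.002, 0.121, 0.005] rows~2.9 from start
```

Emit:
{"name": "servo_tool", "arguments": {
  "force": 30,
  "plan": [
    [[0.06, 0.01, 0.001, 0.03, 0.005], [0.06, 0.01, 0.001, 0.06, 0.005], [0.06, 0.01, 0.001, 0.085, 0.005], [0.06, 0.01, 0.001, 0.105, 0.005], [0.06, 0.01, 0.001, 0.113, 0.005], [0.06, 0.01, 0.001, 0.118, 0.005], [0.06, 0.01, 0.001, 0.118, 0.005], [0.01, 0.01, 0.001, 0.118, 0.005], [0.01, 0.01, 0.001, 0.118, 0.005], [0.01, 0.01, 0.001, 0.118, 0.005], [0.01, 0.01, 0.001, 0.118, 0.005], [0.01, 0.01, 0.001, 0.118, 0.005]]
  ]
}}

```text
time_s: 39.22
tool_pos: [0.4421, -0.0106, 0.0136]
tool_rot: [-179.5, 2.3, -2.5]
force: [0.0, 0.1, 0.9]
grip_width: 0.0341
```

Emit:
{"name": "servo_tool", "arguments": {
  "plan": [
    [[0.01, 0, 0, 0, 0], [0.01, 0, 0, 0, 0], [0.01, 0, 0, 0, 0], [0.01, 0, 0, 0, 0], [0.01, 0, 0, 0, 0], [0.01, 0, 0, 0, 0]]
  ]
}}

```text
time_s: 39.72
tool_pos: [0.4423, -0.0107, 0.0138]
tool_rot: [-179.5, 2.3, -2.5]
force: [-1.3, -0.3, 4.1]
grip_width: 0.0254
```

Emit:
{"name": "servo_tool", "arguments": {
  "plan": [
    [[0.01, 0, 0, -0.02, 0], [0.01, 0, 0, -0.05, 0], [0.01, 0, 0, -0.09, 0], [0.01, 0, 0, -0.13, 0], [0.01, 0, 0, -0.17, 0], [0.01, 0, 0, -0.21, 0], [0.01, 0, 0, -0.25, 0], [0.01, 0, 0, -0.29, 0], [0.01, 0, 0, -0.3, 0], [0.01, 0, 0, -0.3, 0]]
  ]
}}

```text
time_s: 40.55
tool_pos: [0.4556, -0.0138, 0.316]
tool_rot: [-179.4, 2.0, -2.5]
force: [-0.0, 0.4, -4.0]
grip_width: 0.026
```

```bash
python3 -c "
from h import *
st(); go((.452,-.271,.34,85.2))
A=cloud(cam('scene')).reshape(-1,3); rect('crest',box(A,(.38,.52),(-.45,-.1),(.143,.156)))
"
```

```text
{'time_s': 40.55, 'tool_pos': [0.4556, -0.0138, 0.316], 'tool_rot': [-179.3955, 1.9653, -2.4793], 'force': [-0.0127, 0.3625, -4.0219], 'grip_width': 0.026}
(0.452, -0.271, 0.34, 85.2) -> [0.008, 0.257, 0.004, -1.53] rows~12.2 from start
crest 1332 [ 0.4552 -0.263 ] [0.2604 0.0675] 84.62 zmed 0.1471
```

Emit:
{"name": "servo_tool", "arguments": {
  "plan": [
    [[0.01, 0, 0.02, 0, -0.12], [0.01, 0.001, 0.04, 0, -0.24], [0.01, 0.002, 0.065, 0, -0.36], [0.01, 0.003, 0.09, 0, -0.48], [0.01, 0.004, 0.115, 0, -0.6], [0.01, 0.005, 0.14, 0, -0.72], [0.01, 0.006, 0.165, 0, -0.84], [0.01, 0.007, 0.19, 0, -0.96], [0.01, 0.008, 0.215, 0, -1.08], [0.01, 0.008, 0.24, 0, -1.2], [0.01, 0.008, 0.256, 0, -1.32], [0.01, 0.008, 0.256, 0, -1.44]]
  ]
}}

```text
time_s: 41.6
tool_pos: [0.4479, -0.2739, 0.3069]
tool_rot: [-177.4, -0.1, 80.0]
force: [-0.0, 0.6, -2.3]
grip_width: 0.0259
```

```bash
python3 -c "
from h import *
st(); go((.452,-.270,.24,85.2),(.452,-.27,.182,85.2))
for n in('scene','wrist'):
    A=cloud(cam(n)).reshape(-1,3); rect(n,box(A,(.38,.52),(-.45,-.1),(.36,.375)));rect('crest',box(A,(.38,.52),(-.45,-.1),(.143,.156)))
"
```

```text
{'time_s': 41.6, 'tool_pos': [0.4479, -0.2739, 0.3069], 'tool_rot': [-177.3916, -0.1244, 79.9507], 'force': [-0.0332, 0.6454, -2.3248], 'grip_width': 0.0259}
(0.452, -0.27, 0.24, 85.2) -> [0.005, 0.003, 0.095, -0.092] rows~2.3 from start
(0.452, -0.27, 0.182, 85.2) -> [0.005, 0.003, 0.153, -0.092] rows~3.7 from start
scene 23 [ 0.4729 -0.2163] [0.1093 0.0481] 70.0 zmed 0.3613
crest 1324 [ 0.4575 -0.2627] [0.2597 0.0671] 85.32 zmed 0.1473
wrist 692 [ 0.4647 -0.2215] [0.1252 0.0488] 73.3 zmed 0.3653
crest 54 [ 0.4723 -0.3036] [0.0638 0.0011] 80.26 zmed 0.1443
```

Emit:
{"name": "servo_tool", "arguments": {
  "plan": [
    [[0.01, 0.005, 0.003, 0, -0.092], [0.01, 0.005, 0.003, 0.02, -0.092], [0.01, 0.005, 0.003, 0.05, -0.092], [0.01, 0.005, 0.003, 0.08, -0.092], [0.01, 0.005, 0.003, 0.105, -0.092], [0.01, 0.005, 0.003, 0.12, -0.092], [0.01, 0.005, 0.003, 0.13, -0.092], [0.01, 0.005, 0.003, 0.135, -0.092], [0.01, 0.005, 0.003, 0.135, -0.092]]
  ]
}}

```text
time_s: 42.45
tool_pos: [0.4464, -0.2629, 0.1708]
tool_rot: [-177.3, -0.6, 85.1]
force: [0.4, 0.2, -2.3]
grip_width: 0.0256
```

```bash
python3 -c "
from h import *
st(); go((.452,-.270,.182,85.2))
for n in('scene','wrist'):
    A=cloud(cam(n)).reshape(-1,3); rect(n,box(A,(.38,.52),(-.45,-.1),(.2,.23)))
"
```

```text
{'time_s': 42.45, 'tool_pos': [0.4464, -0.2629, 0.1708], 'tool_rot': [-177.2864, -0.559, 85.1118], 'force': [0.3574, 0.2315, -2.259], 'grip_width': 0.0256}
(0.452, -0.27, 0.182, 85.2) -> [-0.007, 0.006, 0.017, -0.002] rows~0.5 from start
scene 590 [ 0.4564 -0.2641] [0.2393 0.0364] 84.72 zmed 0.217
wrist 18415 [ 0.4537 -0.2223] [0.1537 0.0458] 84.0 zmed 0.2215
```

Emit:
{"name": "servo_tool", "arguments": {
  "plan": [
    [[0.01, -0.003, 0, 0.005, 0], [0.01, -0.003, 0, 0.01, 0], [0.01, -0.003, 0, 0.014, 0], [0.01, -0.003, 0, 0.017, 0], [0.01, -0.003, 0, 0.017, 0]]
  ]
}}

```text
time_s: 42.97
tool_pos: [0.4467, -0.2666, 0.1553]
tool_rot: [-177.5, -0.5, 85.1]
force: [0.3, 0.4, -1.3]
grip_width: 0.0258
```

Emit:
{"name": "servo_tool", "arguments": {
  "plan": [
    [[0.01, 0, 0, 0.003, 0], [0.01, 0, 0, 0.005, 0], [0.01, 0, 0, 0.005, 0], [0.01, 0, 0, 0.005, 0]]
  ]
}}

```text
time_s: 43.3
tool_pos: [0.4471, -0.2661, 0.1509]
tool_rot: [-177.5, -0.5, 85.2]
force: [0.5, 3.1, 3.6]
grip_width: 0.0252
```

```bash
python3 -c "
from h import *
st()
for n in('scene',):
    A=cloud(cam(n)).reshape(-1,3); B=box(A,(.38,.52),(-.45,-.1),(.19,.23)); print(np.polyfit(B[:,1],B[:,2],1)); rect('c',B)
"
```

```text
{'time_s': 43.3, 'tool_pos': [0.4471, -0.2661, 0.1509], 'tool_rot': [-177.5252, -0.53, 85.1693], 'force': [0.4563, 3.1332, 3.5816], 'grip_width': 0.0252}
[-0.00294003  0.19645243]
c 472 [ 0.4538 -0.2669] [0.239  0.0411] 81.38 zmed 0.1971
```

Contact made, the caul is level and its top is at 0.197. Release and withdraw.

Emit:
{"name": "servo_tool", "arguments": {
  "plan": [
    [[0.06, 0, 0, 0, 0], [0.06, 0, 0, 0, 0], [0.06, 0, 0, 0, 0], [0.06, 0, 0, 0, 0], [0.06, 0, 0, 0, 0], [0.06, 0, 0, -0.02, 0], [0.06, 0, 0, -0.05, 0], [0.06, 0, 0, -0.09, 0], [0.06, 0, 0, -0.13, 0], [0.06, 0, 0, -0.17, 0], [0.06, 0, 0, -0.19, 0], [0.06, 0, 0, -0.19, 0]]
  ]
}}

```text
time_s: 44.35
tool_pos: [0.4571, -0.2701, 0.3456]
tool_rot: [-178.0, -0.4, 85.2]
force: [0.3, -0.6, -0.1]
grip_width: 0.0598
```

```bash
python3 -c "
from h import *
st()
c=cam('scene'); save(c,'end.png',(90,60,470,400),2); s0=dict(np.load('scene0.npz'))
A=cloud(c).reshape(-1,3); A0=cloud(s0).reshape(-1,3)
rect('caul2',box(A,(.38,.54),(-.5,-.1),(.19,.22)))
B=box(A,(.41,.5),(-.5,-.1),(.19,.22)); print(np.polyfit(B[:,1],B[:,2],1))
for y in((.02,.1),(-.14,-.05)): rect('hung',box(A,(.56,.76),y,(.1,.16)))
for nm,K in(('now',A),('was',A0)): rect('caul1 '+nm,box(K,(.38,.52),(.05,.5),(.2,.23))); print(box(K,(.55,.72),(.2,.36),(.11,.2)).mean(0)); g=box(K,(.72,.9),(-.06,.06),(.06,.19)); print('glue',g.mean(0))
t=box(A,(.55,.74),(-.42,-.31),(.125,.17)); print('sw2',t.mean(0))
"
```

```text
{'time_s': 44.35, 'tool_pos': [0.4571, -0.2701, 0.3456], 'tool_rot': [-177.9833, -0.3891, 85.1583], 'force': [0.2645, -0.5843, -0.1108], 'grip_width': 0.0598}
caul2 705 [ 0.4483 -0.2667] [0.2396 0.029 ] 84.77 zmed 0.1968
[-0.00342274  0.19570764]
hung 226 [0.6516 0.0544] [0.1549 0.0403] 5.39 zmed 0.1402
hung 206 [ 0.6646 -0.0875] [0.1531 0.0392] 2.84 zmed 0.1394
caul1 now 0
[0.62744717 0.27632108 0.13970311]
glue [0.78839882 0.00963832 0.12461415]
caul1 was 837 [0.4374 0.2505] [0.2382 0.0306] 87.69 zmed 0.2088
[0.6274643  0.27642674 0.1392769 ]
glue [0.80029544 0.00197154 0.12559486]
sw2 [ 0.66258944 -0.3574562   0.14561055]
```

View pics/end.png

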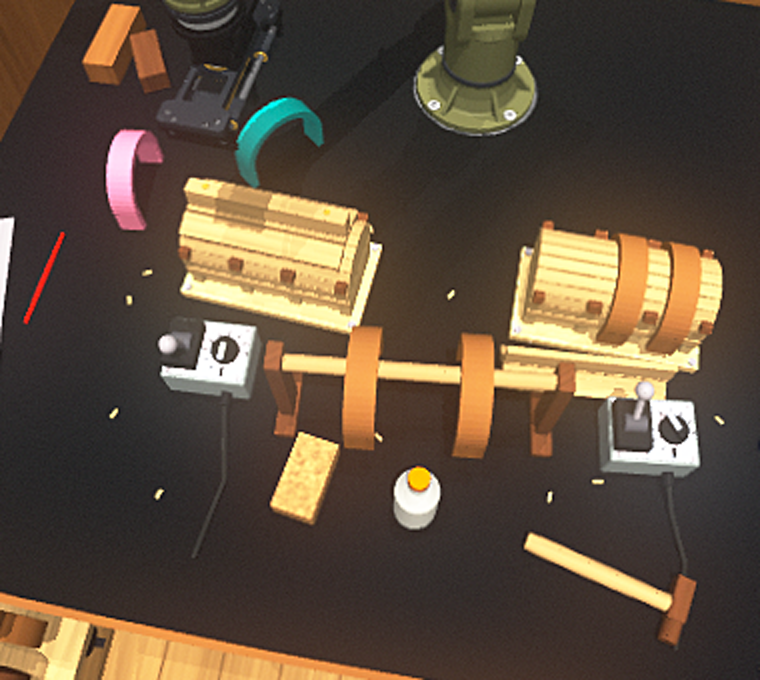

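caul_1 of the other form has slid down onto the bench (picture 585,370), although no move of mine was planned near it. The instruction forbids touching it, so I leave it. caul_2 looks ~6 mm toward -x, so I'll check its seat and roll.

```bash
python3 -c "
from h import *
for n in('scene','wrist'):
    A=cloud(cam(n)).reshape(-1,3)
    B=box(A,(.40,.5),(-.45,-.12),(.192,.215)); rect(n+' ridge',B)
    G=np.c_[B[:,:2],np.ones(len(B))]; k=np.linalg.lstsq(G,B[:,2],rcond=None)[0]; print('slope x,y deg',np.degrees(np.arctan(k[:2])),np.percentile(B[:,2],[5,50,95]))
    for lo,hi in((.09,.13),(.05,.09)):
        rect(n+' slab %.2f'%lo,box(A,(.36,.56),(-.3,-.24),(lo,hi)))
    rect(n+' base',box(A,(.3,.6),(-.45,-.1),(.014,.022)))
A=cloud(cam('scene')).reshape(-1,3); rect('caul1 low',box(A,(.45,.62),(.1,.4),(.04,.12)))
"
```

```text
scene ridge 681 [ 0.4483 -0.2669] [0.2389 0.0295] 84.88 zmed 0.1969
slope x,y deg [-0.39268896 -0.15306902] [0.19324064 0.1968526  0.20020523]
scene slab 0.09 233 [ 0.5021 -0.2693] [0.0594 0.0368] 85.1 zmed 0.1144
scene slab 0.05 89 [ 0.5033 -0.2812] [0.0758 0.0387] 46.09 zmed 0.0684
scene base 940 [ 0.5004 -0.2551] [0.1807 0.3147] 9.56 zmed 0.0185
wrist ridge 4945 [ 0.4456 -0.2516] [0.21   0.0261] 85.25 zmed 0.1973
slope x,y deg [ 2.45825027 -0.23463553] [0.19495813 0.19725058 0.19874572]
wrist slab 0.09 363 [ 0.4478 -0.2703] [0.1396 0.0595] 0.48 zmed 0.1169
wrist slab 0.05 0
wrist base 1058 [ 0.4848 -0.2645] [0.2891 0.2281] 85.35 zmed 0.0175
caul1 low 2622 [0.5412 0.2428] [0.277  0.1555] 84.59 zmed 0.0785
```

It's about 5.5 mm off-crest with a ~2° roll. I'll regrip, shift it and set it down centred.

```bash
python3 -c "
from h import *
st(); go((.4475,-.2665,.182,85.2))"
```

```text
{'time_s': 44.55, 'tool_pos': [0.4545, -0.2682, 0.3393], 'tool_rot': [-177.3986, -0.5672, 85.1628], 'force': [-0.9338, 0.1939, 0.3215], 'grip_width': 0.06}
(0.4475, -0.2665, 0.182, 85.2) -> [0.001, -0.007, 0.185, -0.001] rows~4.4 from start
```

Emit:
{"name": "servo_tool", "arguments": {
  "plan": [
    [[0.06, 0.001, -0.002, 0.04, 0], [0.06, 0.001, -0.003, 0.08, 0], [0.06, 0.001, -0.003, 0.12, 0], [0.06, 0.001, -0.003, 0.15, 0], [0.06, 0.001, -0.003, 0.17, 0], [0.06, 0.001, -0.003, 0.18, 0], [0.06, 0.001, -0.003, 0.183, 0], [0.06, 0.001, -0.003, 0.183, 0]]
  ]
}}

```text
time_s: 45.22
tool_pos: [0.443, -0.2643, 0.156]
tool_rot: [-177.3, -0.6, 85.2]
force: [0.6, -0.4, 0.3]
grip_width: 0.0604
```

Emit:
{"name": "servo_tool", "arguments": {
  "force": 30,
  "plan": [
    [[0.01, 0, 0, 0, 0], [0.01, 0, 0, 0, 0], [0.01, 0, 0, 0, 0], [0.01, 0, 0, 0, 0], [0.01, 0, 0, 0, 0], [0.01, 0, 0, 0, 0], [0.01, 0, 0, 0, 0], [0.01, 0, 0, 0, 0], [0.01, 0, 0, 0, 0], [0.01, 0, 0, 0, 0]]
  ]
}}

```text
time_s: 46.05
tool_pos: [0.4433, -0.2644, 0.1563]
tool_rot: [-177.3, -0.6, 85.2]
force: [-0.2, -0.0, 2.3]
grip_width: 0.026
```

Emit:
{"name": "servo_tool", "arguments": {
  "plan": [
    [[0.01, 0, 0, -0.004, 0], [0.01, 0, 0.004, -0.006, 0], [0.01, 0, 0.008, -0.006, 0], [0.01, 0, 0.008, -0.006, 0]]
  ]
}}

```text
time_s: 46.38
tool_pos: [0.4524, -0.2648, 0.1616]
tool_rot: [-177.3, -0.6, 85.2]
force: [0.8, 1.2, -3.5]
grip_width: 0.0261
```

```bash
python3 -c "
from h import *
st()
A=cloud(cam('scene')).reshape(-1,3); B=box(A,(.40,.5),(-.45,-.12),(.196,.225)); rect('ridge',B); print(np.polyfit(B[:,1],B[:,2],1))
W=cloud(cam('wrist')).reshape(-1,3); rect('wridge',box(W,(.40,.5),(-.45,-.12),(.199,.225)))"
```

```text
{'time_s': 46.3833, 'tool_pos': [0.4524, -0.2648, 0.1616], 'tool_rot': [-177.3435, -0.5502, 85.205], 'force': [0.7563, 1.1949, -3.4685], 'grip_width': 0.0261}
ridge 455 [ 0.4618 -0.2678] [0.239  0.0367] 84.38 zmed 0.2022
[-0.00097711  0.20178147]
wridge 16543 [ 0.4542 -0.2248] [0.0486 0.1551] 2.73 zmed 0.2026
```

```bash
cat >> h.py <<'E'
def ridge(c,n):
    A=cloud(c).reshape(-1,3); r=[]
    for y in((-.37,-.32),(-.22,-.17)):
        B=box(A,(.40,.5),y,(.18,.225)); t=np.percentile(B[:,2],90); B=B[B[:,2]>t-.005]; r+=[((np.percentile(B[:,0],2)+np.percentile(B[:,0],98))/2).round(4),t.round(4)]
    print(n,r)
E
python3 -c "
from h import *
ridge(dict(np.load('scene0.npz')),'orig'); ridge(cam('scene'),'now')"
```

```text
orig [np.float64(0.4479), np.float64(0.2111), np.float64(0.4617), np.float64(0.2106)]
now [np.float64(0.4491), np.float64(0.2042), np.float64(0.4638), np.float64(0.204)]
```

Emit:
{"name": "servo_tool", "arguments": {
  "plan": [
    [[0.01, 0, -0.001, 0.003, 0], [0.01, 0, -0.001, 0.006, 0], [0.01, 0, -0.001, 0.008, 0], [0.01, 0, -0.001, 0.009, 0], [0.01, 0, -0.001, 0.009, 0]]
  ]
}}

```text
time_s: 46.95
tool_pos: [0.4516, -0.2652, 0.1558]
tool_rot: [-177.5, -0.6, 85.2]
force: [-2.0, 3.1, 14.8]
grip_width: 0.0258
```

```bash
python3 -c "
from h import *
st(); ridge(cam('scene'),'now')"
```

```text
{'time_s': 46.95, 'tool_pos': [0.4516, -0.2652, 0.1558], 'tool_rot': [-177.5305, -0.5842, 85.192], 'force': [-1.9801, 3.1401, 14.8214], 'grip_width': 0.0258}
now [np.float64(0.4489), np.float64(0.1998), np.float64(0.4639), np.float64(0.1988)]
```

Seated. Raise 1.5 mm to relax the push, release, withdraw straight up.

Emit:
{"name": "servo_tool", "arguments": {
  "plan": [
    [[0.01, 0, 0, -0.002, 0], [0.06, 0, 0, -0.002, 0], [0.06, 0, 0, -0.002, 0], [0.06, 0, 0, -0.002, 0], [0.06, 0, 0, -0.002, 0], [0.06, 0, 0, -0.002, 0], [0.06, 0, 0, -0.002, 0], [0.06, 0, 0, -0.03, 0], [0.06, 0, 0, -0.07, 0], [0.06, 0, 0, -0.11, 0], [0.06, 0, 0, -0.15, 0], [0.06, 0, 0, -0.19, 0]]
  ]
}}

```text
time_s: 48.0
tool_pos: [0.4592, -0.2677, 0.3475]
tool_rot: [-177.6, -0.6, 85.2]
force: [0.4, -0.3, -0.4]
grip_width: 0.0598
```

```bash
python3 -c "
from h import *
st(); c=cam('scene'); ridge(c,'now'); w=cam('wrist')
W=cloud(w).reshape(-1,3); B=box(W,(.40,.5),(-.45,-.12),(.192,.215)); rect('wridge',B)
k=np.linalg.lstsq(np.c_[B[:,:2],np.ones(len(B))],B[:,2],rcond=None)[0]; print(np.degrees(k[:2]))
A=cloud(c).reshape(-1,3)
for y in((.02,.1),(-.14,-.05)): rect('hung',box(A,(.56,.76),y,(.1,.16)))
t=box(A,(.55,.74),(-.42,-.31),(.125,.17)); print('sw2',t.mean(0)); save(c,'end2.png',(90,60,470,400),2)"
```

```text
{'time_s': 48.0, 'tool_pos': [0.4592, -0.2677, 0.3475], 'tool_rot': [-177.552, -0.6055, 85.1909], 'force': [0.4277, -0.2931, -0.3828], 'grip_width': 0.0598}
now [np.float64(0.4557), np.float64(0.199), np.float64(0.4692), np.float64(0.1989)]
wridge 4666 [ 0.459  -0.2565] [0.2158 0.0262] 84.97 zmed 0.1972
[-4.16103648  0.24913135]
hung 221 [0.6524 0.0544] [0.1527 0.0404] 5.56 zmed 0.1398
hung 213 [ 0.6655 -0.0897] [0.1507 0.0398] 4.92 zmed 0.1406
sw2 [ 0.66242731 -0.35733754  0.14561586]
```

View pics/end2.png

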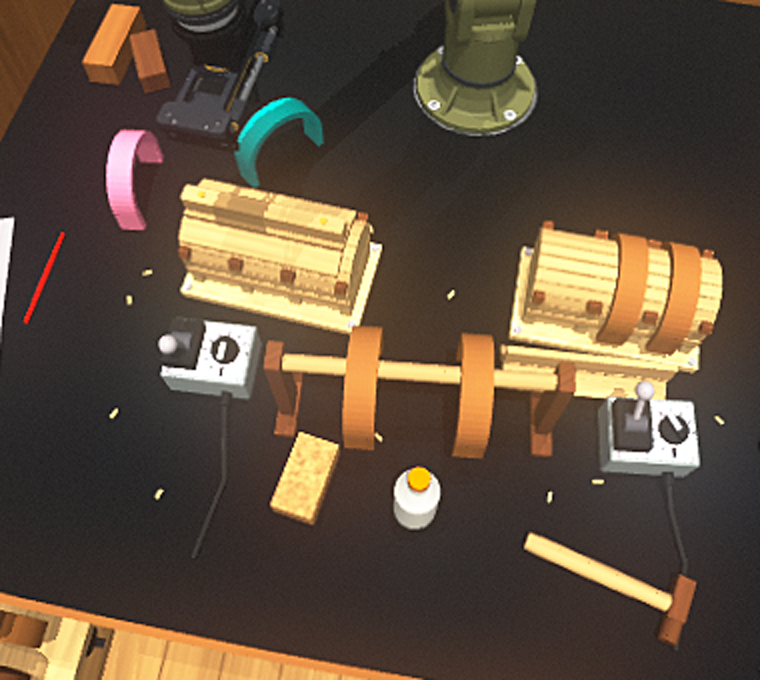

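The caul now reads ~+7 mm with a -4° roll; it may be rocking on the round crest. Let time pass and re-measure.

Emit:
{"name": "servo_tool", "arguments": {
  "plan": [
    [[0.06, 0, 0, 0, 0], [0.06, 0, 0, 0, 0], [0.06, 0, 0, 0, 0], [0.06, 0, 0, 0, 0], [0.06, 0, 0, 0, 0], [0.06, 0, 0, 0, 0], [0.06, 0, 0, 0, 0], [0.06, 0, 0, 0, 0], [0.06, 0, 0, 0, 0], [0.06, 0, 0, 0, 0], [0.06, 0, 0, 0, 0], [0.06, 0, 0, 0, 0]]
  ]
}}

```text
time_s: 49.1
tool_pos: [0.4622, -0.2696, 0.3519]
tool_rot: [-178.1, -0.4, 85.2]
force: [-0.6, -1.0, 0.3]
grip_width: 0.06
```

```bash
cat >> h.py <<'E'
def roll():
    ridge(cam('scene'),'now')
    W=cloud(cam('wrist')).reshape(-1,3); B=box(W,(.40,.5),(-.45,-.12),(.19,.215)); rect('wridge',B)
    k=np.linalg.lstsq(np.c_[B[:,:2],np.ones(len(B))],B[:,2],rcond=None)[0]; print(np.degrees(k[:2]))
E
python3 -c "
from h import *
roll();roll();roll()"
```

```text
now [np.float64(0.4548), np.float64(0.1991), np.float64(0.4688), np.float64(0.1986)]
wridge 4754 [ 0.4592 -0.2559] [0.2151 0.0262] 85.14 zmed 0.1972
[-4.02050234  0.27438322]
now [np.float64(0.4551), np.float64(0.1993), np.float64(0.4696), np.float64(0.199)]
wridge 4756 [ 0.4591 -0.256 ] [0.215  0.0263] 85.16 zmed 0.1972
[-4.05878584  0.28648019]
now [np.float64(0.4554), np.float64(0.1993), np.float64(0.4687), np.float64(0.1993)]
wridge 4762 [ 0.4592 -0.2563] [0.2153 0.0262] 85.17 zmed 0.1972
[-4.10626004  0.28101351]
```

The caul is static but 7 mm off with 4° roll. One more gentle try: regrip, centre on the original line, lower to light contact only, and open slowly.

Emit:
{"name": "servo_tool", "arguments": {
  "plan": [
    [[0.06, -0.002, -0.001, 0.04, 0], [0.06, -0.002, -0.001, 0.08, 0], [0.06, -0.002, -0.001, 0.12, 0], [0.06, -0.002, -0.001, 0.155, 0], [0.06, -0.002, 0.001, 0.18, 0], [0.06, -0.002, 0.003, 0.19, 0], [0.06, -0.002, 0.003, 0.195, 0], [0.06, -0.002, 0.003, 0.195, 0]]
  ]
}}

```text
time_s: 50.07
tool_pos: [0.4588, -0.27, 0.1569]
tool_rot: [-178.1, -0.4, 85.2]
force: [-0.5, 0.1, 0.2]
grip_width: 0.0598
```

Emit:
{"name": "servo_tool", "arguments": {
  "force": 20,
  "plan": [
    [[0.01, 0, 0, 0, 0], [0.01, 0, 0, 0, 0], [0.01, 0, 0, 0, 0], [0.01, 0, 0, 0, 0], [0.01, 0, 0, 0, 0], [0.01, 0, 0, 0, 0], [0.01, 0, 0, 0, 0], [0.01, 0, 0, 0, 0], [0.01, 0, 0, 0, 0], [0.01, 0, 0, -0.006, 0], [0.01, 0, -0.004, -0.008, 0], [0.01, 0, -0.004, -0.008, 0]]
  ]
}}

```text
time_s: 51.07
tool_pos: [0.4544, -0.2699, 0.1652]
tool_rot: [-178.1, -0.4, 85.2]
force: [-0.9, -0.5, -2.8]
grip_width: 0.0261
```

```bash
python3 -c "
from h import *
st();ridge(cam('scene'),'now')"
```

```text
{'time_s': 51.0667, 'tool_pos': [0.4544, -0.2699, 0.1652], 'tool_rot': [-178.0611, -0.3865, 85.1699], 'force': [-0.9016, -0.5162, -2.7914], 'grip_width': 0.0261}
now [np.float64(0.4509), np.float64(0.2077), np.float64(0.4674), np.float64(0.2065)]
```

Emit:
{"name": "servo_tool", "arguments": {
  "plan": [
    [[0.01, 0, -0.0045, 0.002, 0], [0.01, 0, -0.0045, 0.005, 0], [0.01, 0, -0.0045, 0.007, 0], [0.01, 0, -0.0045, 0.007, 0]]
  ]
}}

```text
time_s: 51.45
tool_pos: [0.4505, -0.2696, 0.1584]
tool_rot: [-178.2, -0.4, 85.2]
force: [0.4, -0.9, 0.6]
grip_width: 0.0262
```

```bash
python3 -c "
from h import *
st();ridge(cam('scene'),'now')"
```

```text
{'time_s': 51.45, 'tool_pos': [0.4505, -0.2696, 0.1584], 'tool_rot': [-178.1687, -0.3764, 85.1776], 'force': [0.4295, -0.9496, 0.6094], 'grip_width': 0.0262}
now [np.float64(0.4473), np.float64(0.2011), np.float64(0.4637), np.float64(0.2004)]
```

Emit:
{"name": "servo_tool", "arguments": {
  "plan": [
    [[0.01, 0, -0.0005, 0.001, 0], [0.01, 0, -0.0005, 0.001, 0], [0.024, 0, -0.0005, 0.001, 0], [0.026, 0, -0.0005, 0.001, 0], [0.027, 0, -0.0005, 0.001, 0], [0.028, 0, -0.0005, 0.001, 0], [0.03, 0, -0.0005, 0.001, 0], [0.032, 0, -0.0005, 0.001, 0], [0.036, 0, -0.0005, 0.001, 0], [0.045, 0, -0.0005, 0.001, 0], [0.06, 0, -0.0005, 0.001, 0], [0.06, 0, -0.0005, 0.001, 0]]
  ]
}}

```text
time_s: 52.5
tool_pos: [0.45, -0.2695, 0.1574]
tool_rot: [-178.2, -0.4, 85.2]
force: [0.2, 0.1, 0.2]
grip_width: 0.0485
```

```bash
python3 -c "
from h import *
st();ridge(cam('scene'),'now')"
```

```text
{'time_s': 52.5, 'tool_pos': [0.45, -0.2695, 0.1574], 'tool_rot': [-178.155, -0.3691, 85.1844], 'force': [0.1573, 0.0831, 0.1641], 'grip_width': 0.0485}
now [np.float64(0.442), np.float64(0.1995), np.float64(0.457), np.float64(0.199)]
```

Emit:
{"name": "servo_tool", "arguments": {
  "plan": [
    [[0.06, 0, 0, 0, 0], [0.06, 0, 0, 0, 0], [0.06, 0, 0, 0, 0], [0.06, 0, 0, -0.01, 0], [0.06, 0, 0, -0.03, 0], [0.06, 0, 0, -0.07, 0], [0.06, 0, 0, -0.11, 0], [0.06, 0, 0, -0.15, 0], [0.06, 0, 0, -0.19, 0], [0.06, 0, 0, -0.2, 0], [0.06, 0, 0, -0.2, 0], [0.06, 0, 0, -0.2, 0]]
  ]
}}

```text
time_s: 53.55
tool_pos: [0.4564, -0.2716, 0.3577]
tool_rot: [-178.2, -0.4, 85.2]
force: [1.0, 0.0, -1.3]
grip_width: 0.06
```

```bash
python3 -c "
from h import *
st();roll()"
```

```text
{'time_s': 53.55, 'tool_pos': [0.4564, -0.2716, 0.3577], 'tool_rot': [-178.2118, -0.3534, 85.1695], 'force': [0.985, 0.0003, -1.3044], 'grip_width': 0.06}
now [np.float64(0.4441), np.float64(0.1997), np.float64(0.4571), np.float64(0.1992)]
wridge 4729 [ 0.4469 -0.2576] [0.2189 0.0261] 85.49 zmed 0.1973
[ 1.60295131 -0.13943824]
```

The caul now rests ~4 mm from the crest line, 1.6° roll, z right. The gripper is clear, so I hand in.

```bash
python3 -c "
from h import *
A=cloud(cam('scene')).reshape(-1,3)
for y in((.02,.1),(-.14,-.05)): rect('hung',box(A,(.56,.76),y,(.1,.16)))
print(box(A,(.55,.74),(-.42,-.31),(.125,.17)).mean(0))
env.sign_off(); st()"
```

```text
hung 221 [0.6519 0.0549] [0.154  0.0406] 5.03 zmed 0.1402
hung 212 [ 0.6649 -0.089 ] [0.1522 0.0397] 4.36 zmed 0.1403
[ 0.66240917 -0.35735187  0.14557184]
the job is handed in; nothing more can be done
the job is handed in; nothing more can be done
```

The job is handed in at about 54 s. Form_2's work is done, but form_1's caul ended up on the bench and I left it there.

**What I did**
- **Which form:** the dial on the right (-y) box had run out, so form_2 was the ready one.
- **Heater:** I switched it off first. The first four pushes did not take: the finger tips really sit about 28 mm above the reported TCP, and I was also pushing at a slight angle to the box. The lever then went to its stop.
- **Half-rims:** form_2 held two, the right-hand and left-hand ones. I set the caul aside on the bench, hung both over the dowel, and laid the caul back on the bare crest.

**Last checks**
- **Switch:** the lever rests in the off position (tip at x≈0.66 m).
- **Half-rims:** both hang level astride the dowel, clear of the uprights.
- **Caul_2:** it lies along the crest at the right height, about 4 mm off the centre line with about 1.6° of roll. It rocks on the bare crest; I reset it twice to get this close.
- **Bystanders:** the glue bottle, sanding block, pink and turquoise pieces, and form_1's half-rims, dial and switch look unmoved in the last pictures.

**What disagreed**
- **Caul_1:** in the closing pictures it lay on the bench beside form_1 instead of on its half-rims. I planned no move near it and felt no unexpected force, so it may be the announced random knock, but I did not see it happen. I left it because the task forbids touching it.
- **High force:** one of the early switch pushes showed about 47 N upward at the wrist. That is below the 120 N wrist limit, and I took it to be the finger tips on the lever.

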